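# Lock the window cover frame onto the sample stage

### The arm

A 6-joint arm with a two-finger parallel gripper is mounted at the origin on the work surface. World frame = base frame: x ahead of the robot, y to its left, z up, the work surface at z = 0. Lengths are in m, angles in rad, forces in N, time in s.
With the tool pointing down it reaches from about 0.35 to 0.775 m from the base axis. Payload 5.5 kg.
Tool frame: the origin (TCP) lies midway between the tips of the shut fingers; the grasp point (between the pads) lies 19 mm behind it; z points along the fingers, y is the line along which they close (so a half turn about z gives the same grasp; the last joint's range is limited). The gripper opens to 85 mm and grips with 20 to 120 N. Pads are 22 mm wide; open, the fingers measure 114 mm over their backs; the gripper's body (76 mm by 85 mm) begins 54 mm behind the grasp point. The pads swing forward as they close: fully open they stand 13 mm farther back than shut.
Start: joints at [1.149, 0.313, 0.046, 1.304, 0, 1.431], TCP at [0.16, 0.552, 0.231] pointing down, gripper open.
Joint ranges: [-2.76, 2.76], [-0.86, 1.69], [-1.03, 1.26], [-2.2, 2.34], [-1.47, 1.5], [-3.14, 3.14]. Speed limits (rad/s): [2.57, 2.57, 3.14, 3.14, 3.14, 3.14].

### API

Orientations are given as a unit quaternion [w, x, y, z].
In Python, from workcell import get_state, read_camera, camera_info, hand_in, recognise gives the robot as it stands.
- The arm moves only by the tool arm_command, never from a script. Its argument "moves" is one flat list of numbers, 7 for each row, row after row: the opening, from -1 (shut) to 1 (fully open), then the shift along the tool's x, y, z in mm, then the turn, a rotation vector about the tool's x, y, z in rad. A call has 1 to 8 rows; each row shifts and turns the commanded pose from where the row before left it, along the tool's axes as they then stand; what a row does not reach is not made up. A row lasts 1/8 s, in which the tool goes at most 62.5 mm and 10.7 degrees, less where a joint would pass 70% of its speed; a pose out of reach is approached as far as the arm can. A call with a gripper value outside its range is refused whole. The fingers move at their own pace and stop on an object; "newtons" is the grip in N (left out, the last holds). Time passes only in rows, so rows that do not move let the fingers close. It gives the time, the measured TCP pose, the force, the opening and the grip force at its end, in the units of the state.
- get_state(): the state, without advancing time (a new reading comes with each control period).
- read_camera(name): name is "side" or "top" or "wrist"; returns (picture, depth): 384x512x3 uint8, blue, green, red; 384x512 float32, m along the optical axis (not along the pixel's ray), 0 where there is no reading.
- camera_info(name): a dict with "fovy" (degrees; the focal length in pixels is half the picture's height over the tangent of half this angle, whatever the lens; pixels are square), "cx", "cy" (the principal point, pixels), "k1" (the pictures are not rectified: a ray, as slopes to the right and down, at radius r is drawn at 1 + k1 r^2 times it, then the intrinsics apply), "eye" and "orientation" of the camera in the world; the wrist camera has in their place "tool_from_camera" (4x4, takes a point from camera to tool coordinates, whose origin is the TCP and whose axes are the flange's). Camera axes: x right, y down, z forward; pixel columns grow to the right and rows downward; lengths in m; the calibration is good to about 2 mm. A picture is of the moment at which its call begins: read the wrist's pose just before it. camera_info takes no time and is no camera call.
- hand_in(): hands the job in; it is judged then, once.
Trained networks look in the newest picture that a camera, given by its name, has taken for a name from the list of things; names that differ only in an ending like _2 or _b are one class to them, and where a whole thing is asked for, a point or a joint stands for the part that bears it (a point fixed in the world has none). Each returns a list of dicts, best first, with "confidence" (0 to 1); they miss things now and then, are a little off and sometimes report something else, mostly with a low value. They report only what shows in the picture. A call takes as long as a camera call. They do not tell look-alikes from the thing itself.
- recognise(camera, label): "point" ([column, row] in pixels, amid what is visible of it).
The state is a dict: "clock": time; "joint_pos": joint angles; "qvel": joint speeds; "tau": joint torques, N m; "tcp_pos": TCP position; "orientation": TCP orientation; "wrist_force": force on the tool from outside, world axes, zero at the start; "ft_torque": the same for the moment, N m; "finger_gap": finger opening in m; "grip_force": force on a finger pad.
Only numpy, scipy, OpenCV 4.12 (cv2) and the standard library are available. Lean on these libraries where they do the work, as an engineer would, in place of code of your own. Each camera call takes 0.05 s, during which the arm holds its last target. There are 200 camera calls.

### The job

Slide the windowed cover frame up out of the slotted rack by its top edge and lean it on the sloping rest, let go, and take it again by its two long sides. Then lay it flat, fully home in the nest of the sample stage, and turn both turnbuttons fully across its ends to lock it down. Leave the blank plate in its slot, and the vial and screwdriver where they are.

Things in the scene. Friction and masses are not known exactly. Their poses are not given: they have to be found in the camera images.
- frame: aluminium cover frame with a glass window, 60 x 100 x 8 mm, about 110 g; symmetric, any face or end may go either way. Origin: middle of the short edge it stands on at the start; x is its thickness (8 mm), y its width (60 mm), z its length (100 mm, up at the start). Short end bars 20 mm deep, long side bars 10 mm; the window, 40 x 60 mm, is set back 2.5 mm
- frame_mid (a point): the centre of the frame (50 mm from its origin along its z), axes as the frame
- blank: a plain aluminium plate without a window, 60 x 80 x 8 mm, standing in the rack's other slot; origin at the middle of its lower edge, axes as the frame. To be left alone
- rack: white plastic rack fixed on the bench, 130 x 90 mm, with two slots 64 mm apart along its x (at x = -32 and +32 mm); each slot is 11 mm wide in x, 63 mm long in y, its floor 10 mm and its walls 46 mm above the bench. Origin at the centre of its underside, z up
- rest_ledge (a point): inner corner of the rest's ledge, on its middle line, 90 mm above the bench; axes of the rest (z up, x level). The sloping face starts here and rises at 45 degrees towards +x, facing up and -x; it is 40 mm wide, 62 mm long: a frame on the ledge overhangs it at both long sides and by 38 mm at the top. Ledge 56 mm wide, 14 mm proud of the face
- nest (a point): centre of the nest floor on the stage's black platform, 60 mm above the bench; axes of the fixed stage: z up, x along the nest. The frame lies here flat, its length along x. The nest is 104 x 64 mm between 5 mm high lips across both ends and tabs at the four corners
- button_far (a joint): steel turnbutton at the nest's +x end: bar 42 x 12 x 8 mm reaching 34 mm from its vertical pivot, underside 69.5 mm above the bench, with a round thumb peg 10 mm thick standing 18 mm above the bar, 24 mm from the pivot. Joint in rad: 0 = closed (stop), bar pointing to the nest centre, its end over the frame; opens anticlockwise from above to 2.5; stays where left
- button_near (a joint): steel turnbutton at the nest's -x end: bar 42 x 12 x 8 mm reaching 34 mm from its vertical pivot, underside 69.5 mm above the bench, with a round thumb peg 10 mm thick standing 18 mm above the bar, 24 mm from the pivot. Joint in rad: 0 = closed (stop), bar pointing to the nest centre, its end over the frame; opens anticlockwise from above to 2.5; stays where left
- stage: the sample stage: grey base plate 200 x 130 x 12 mm with a black platform on feet, 164 mm long, 80 mm wide at its ends (|x| over 30 mm) and only 44 mm wide between them, so that fingers can pass down beside the frame; corner tabs at |x| 30 to 52 mm. Origin at the centre of its underside
- button_far_pivot (a point): the pivot of the button at the nest's +x end, at the underside of the bar, 70 mm from the nest centre; axes of the stage
- button_near_pivot (a point): the pivot of the button at the nest's -x end, 70 mm from the nest centre; axes of the stage
- button_far_peg (a point): top centre of that button's thumb peg, 95.5 mm above the bench
- button_near_peg (a point): top centre of that button's thumb peg, 95.5 mm above the bench
- vial: small amber glass vial with a white cap, 36 mm in diameter, 55 mm tall, a bystander
- driver: screwdriver 150 mm long with a black handle, lying on the bench, a bystander
- rest: the sloping rest itself, a black 45-degree cradle on a grey base plate; origin at the centre of its underside, 35 mm towards +x of the ledge; axes as the ledge
Not all that is in view belongs to the job. What is shaped like the frame but orange or turquoise is not meant.

How it is judged:
On the way, in this order (a step that is already met when the one before it is completed fails the run):
1. the frame leans on the sloping rest, let go (contact force between the fingers and frame below 0.05 N and distance between frame and rest_ledge below 0.14 m and contact force between frame and rest above 0.2 N and angle between frame's own z axis and vertical between 0.5 and 1.05 rad and linear speed of frame below 0.05 m/s), for 0.2 s.
2. the frame lies flat and fully home in the nest (horizontal distance between frame_mid and nest below 0.005 m and z of frame_mid in the frame of nest below 0.0055 m and angle between the x axis of frame and the z axis of nest, either way round below 0.05 rad and angle between the z axis of frame and the x axis of nest, either way round below 0.1 rad), for 0.2 s.
At the end, for the whole second after the job is handed in: The frame lies in the nest, released and still: centre within 5 mm of the nest centre sideways and 1.5 mm of seated height, level within 0.05 rad, lengthwise within 0.1 rad; both turnbuttons within 0.2 rad of closed (all of step 2 and contact force between the fingers and frame below 0.05 N and value of joint each of button_far, button_near below 0.2 rad and linear speed of frame below 0.02 m/s); the robot touches nothing.
It fails at once if the blank plate is pulled from or shifted in its slot by over 15 mm (distance of blank from where it was at the start of the episode above 0.015 m).
It fails at once if the vial is moved by over 30 mm (distance of vial from where it was at the start of the episode above 0.03 m).
It fails at once if the screwdriver is moved by over 30 mm (distance of driver from where it was at the start of the episode above 0.03 m).
It also fails if it takes over 72 s, if anything falls off the work surface, if the arm or the gripper's body presses on something with over 40 N, if the wrist force passes 120 N, or if a joint passes its speed limit or range.

## Working session

There is one attempt and no reset: what is moved stays moved. The work goes in short steps, Python scripts to look and compute and a tool call to move; the robot and the scene stay as the last step left them, time stands still between calls to the robot, and variables do not carry over. Pictures are saved under pics/ and viewed, at most 10 in all, crops included, and the job is handed in when it is done.

Besides the shell and the picture viewer there is one more tool, called after "Emit:" in YAML: its name, and indented under it one key for each argument. arm_command: Moves the arm, as the interface text tells. Its arguments: {"type":"object","properties":{"moves":{"type":"array"},"newtons":{"type":"number"}},"required":["moves"]}

```bash
mkdir -p pics; ls
cat > h.py <<'E'
import numpy as np, cv2
from scipy.spatial.transform import Rotation as R
from workcell import *
def Rq(q): return R.from_quat([q[1],q[2],q[3],q[0]])
def cam(name, st=None):
    i=camera_info(name); f=192/np.tan(np.radians(i['fovy'])/2)
    if name=='wrist':
        st=st or get_state(); T=np.eye(4); T[:3,:3]=Rq(st['orientation']).as_matrix(); T[:3,3]=st['tcp_pos']
        T=T@np.array(i['tool_from_camera'])
    else:
        T=np.eye(4); T[:3,:3]=Rq(i['orientation']).as_matrix(); T[:3,3]=i['eye']
    return dict(K=np.array([[f,0,i['cx']],[0,f,i['cy']],[0,0,1]]),k=np.array([i['k1'],0,0,0,0]),T=T)
def slopes(c,uv):
    uv=np.atleast_2d(np.array(uv,float))
    d=(uv-c['K'][:2,2])/c['K'][0,0]; s=d.copy()
    for _ in range(30): s=d/(1+c['k'][0]*(s**2).sum(1,keepdims=True))
    return s
def pts(c,uv,z):
    s=slopes(c,uv); z=np.ravel(z)[:,None]
    return (np.c_[s,np.ones(len(s))]*z)@c['T'][:3,:3].T+c['T'][:3,3]
def onplane(c,uv,h):
    s=slopes(c,uv); d=np.c_[s,np.ones(len(s))]@c['T'][:3,:3].T; e=c['T'][:3,3]
    return e+d*((h-e[2])/d[:,2])[:,None]
def cloud(c,dep):
    v,u=np.mgrid[:384,:512]; 
    return pts(c,np.c_[u.ravel(),v.ravel()],dep.ravel()).reshape(384,512,3)
def proj(c,P):
    p=(np.atleast_2d(P)-c['T'][:3,3])@c['T'][:3,:3]; s=p[:,:2]/p[:,2:]
    return s*(1+c['k'][0]*(s**2).sum(1,keepdims=True))*c['K'][0,0]+c['K'][:2,2]
E
python3 - <<'E'
from h import *
for n in ['top','side','wrist']:
    st=get_state(); p,d=read_camera(n); cv2.imwrite(f'pics/{n}0.png',p); np.savez(f'{n}0.npz',p=p,d=d,T=cam(n,st)['T'])
    print(n,camera_info(n))
    c=cam(n,st)
    for l in ['frame','blank','rack','rest','stage','button_far','button_near','vial','driver']:
        try: r=recognise(n,l)
        except Exception as e: r=[]; print(e)
        o=[]
        for x in r[:3]:
            u,v=x['point']; z=d[int(v),int(u)]
            o.append((round(x['confidence'],2),np.round([u,v]).astype(int).tolist(),np.round(pts(c,[[u,v]],[z])[0],3).tolist()))
        print(l,o)
a=np.hstack([cv2.imread('pics/top0.png')])
E
```

```text
pics
top {'fovy': 52.48226470815424, 'cx': 258.6578619315525, 'cy': 191.49729918873535, 'k1': -0.06363779581163322, 'eye': array([0.50225867, 0.04893218, 1.15827578]), 'orientation': array([ 0.0303623 , -0.70389302,  0.70950079, -0.01487889])}
frame [(0.54, [174, 211], [0.518, 0.302, 0.109])]
blank []
rack [(0.92, [180, 201], [0.549, 0.308, 0.012])]
rest [(0.97, [276, 211], [0.516, 0.027, 0.133])]
stage [(0.8, [380, 198], [0.55, -0.27, 0.062])]
button_far [(0.7, [308, 162], [0.661, -0.071, 0.023]), (0.65, [396, 171], [0.625, -0.311, 0.079])]
button_near [(0.59, [170, 210], [0.521, 0.313, 0.106])]
vial [(0.34, [393, 170], [0.628, -0.301, 0.08])]
driver [(0.53, [309, 160], [0.665, -0.074, 0.031])]
side {'fovy': 55.08122127461713, 'cx': 258.7275467280334, 'cy': 186.42424056246796, 'k1': -0.11002840165417112, 'eye': array([0.38527843, 0.72683135, 0.74288677]), 'orientation': array([ 0.0503717 , -0.13683337,  0.91128495, -0.38509617])}
frame [(0.86, [224, 328], [0.531, 0.445, 0.053]), (0.7, [302, 277], [0.409, 0.317, 0.1]), (0.56, [250, 266], [0.517, 0.318, 0.091])]
blank [(0.68, [226, 25
[... 254 characters left out ...]
, -0.316, 0.079])]
button_near []
vial [(0.75, [206, 192], [0.705, 0.112, 0.058])]
driver [(0.48, [239, 159], [0.68, -0.078, 0.023])]
wrist {'fovy': 62.36679244781547, 'cx': 254.01279401894965, 'cy': 190.34754994077954, 'k1': -0.054841671038650154, 'tool_from_camera': array([[ 4.67091080e-04, -9.53530271e-01, -3.01296869e-01,
         7.80356261e-02],
       [ 9.99999891e-01,  4.50102415e-04,  1.25805326e-04,
         3.13638946e-04],
       [ 1.56552617e-05, -3.01296895e-01,  9.53530378e-01,
        -1.43123603e-01],
       [ 0.00000000e+00,  0.00000000e+00,  0.00000000e+00,
         1.00000000e+00]])}
frame []
blank []
rack []
rest []
stage []
button_far []
button_near []
vial []
driver []
```

Run:
```python
import cv2,numpy as np
t=cv2.imread('pics/top0.png'); s=cv2.imread('pics/side0.png')
cv2.imwrite('pics/top0b.png',cv2.resize(t[60:320,110:460],(800,594),interpolation=cv2.INTER_CUBIC))
cv2.imwrite('pics/side0b.png',cv2.resize(s,(800,600),interpolation=cv2.INTER_CUBIC))
```

```text
(no output)
```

View pics/top0b.png

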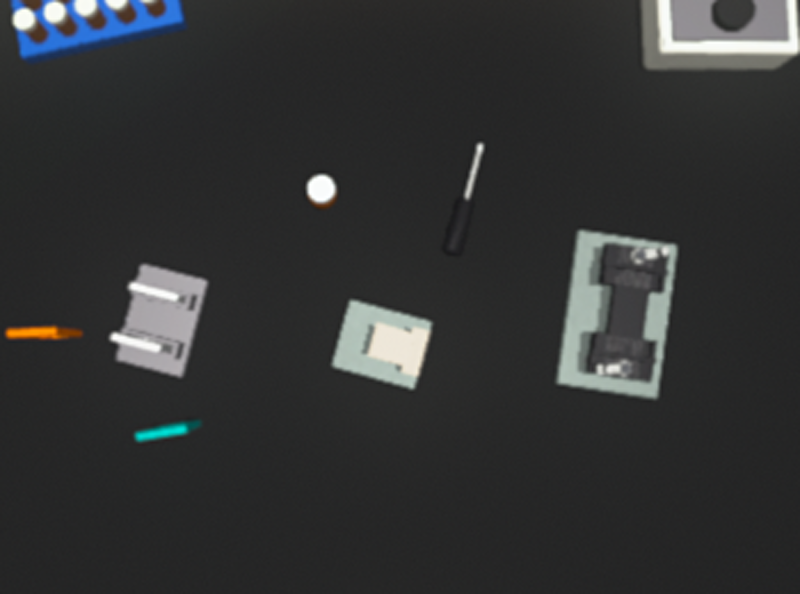

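View pics/side0b.png

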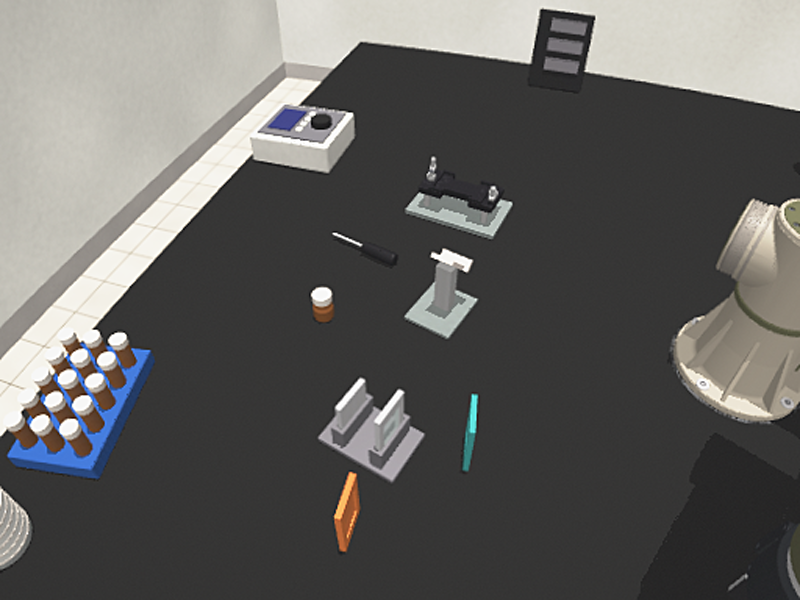

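The side view shows the windowed frame in the near slot (~(388,418) in the enlarged view) and the plain blank behind it (350,405). The look-alikes are orange (345,515) and turquoise (470,435). The top view shows the rest at (395,345) and the stage at (620,315), with both buttons open. Next I'll measure with the depth data.

```bash
cat > m.py <<'E'
from h import *
def rect(P,name):
    P=P[:,:2].astype(np.float32); (c,s,a)=cv2.minAreaRect(P); print(name,len(P),'c',np.round(c,4),'size',np.round(s,4),'ang',round(a,1))
def sel(C,lo,hi,ctr,r):
    z=C[...,2]; m=(z>lo)&(z<hi)&(np.hypot(C[...,0]-ctr[0],C[...,1]-ctr[1])<r); return C[m]
E
python3 - <<'E'
from m import *
for n in ['top','side']:
    f=np.load(n+'0.npz'); c=cam(n); C=cloud(c,f['d']); print(n)
    rect(sel(C,.1,.12,(.53,.31),.1),'frame top')
    rect(sel(C,.082,.097,(.58,.31),.06),'blank top')
    rect(sel(C,.006,.014,(.55,.31),.09),'rack base')
    rect(sel(C,.04,.049,(.55,.31),.09),'rack walls')
    for z in np.arange(.08,.16,.01):
        P=sel(C,z,z+.01,(.52,.03),.1)
        if len(P)>3: rect(P,'rest %.2f'%z)
    rect(sel(C,.008,.016,(.52,.03),.12),'rest base')
    rect(sel(C,.008,.016,(.55,-.28),.14),'stage base')
    rect(sel(C,.055,.0645,(.55,-.28),.14),'stage plat')
    for ctr in [(.62,-.31),(.48,-.28)]: rect(sel(C,.072,.1,ctr,.05),'button')
E
```

```text
top
frame top 68 c [0.5229 0.3149] size [0.0583 0.0081] ang 73.4
blank top 67 c [0.5572 0.3069] size [0.0613 0.0641] ang 75.6
rack base 859 c [0.5499 0.3206] size [0.1568 0.1446] ang 3.1
rack walls 175 c [0.5536 0.308 ] size [0.0758 0.0851] ang 75.1
rest 0.08 24 c [ 0.5116 -0.0111] size [0.0078 0.0547] ang 73.2
rest 0.09 131 c [ 0.5103 -0.0134] size [0.0253 0.0555] ang 74.9
rest 0.10 73 c [ 0.5116 -0.007 ] size [0.0355 0.0531] ang 72.7
rest 0.11 52 c [0.5176 0.0118] size [0.0138 0.0396] ang 71.0
rest 0.12 64 c [0.5208 0.0246] size [0.022  0.0373] ang 75.5
rest 0.13 48 c [0.5227 0.0303] size [0.0108 0.0392] ang 71.0
rest base 415 c [0.5421 0.0508] size [0.1769 0.1148] ang 73.7
stage base 1428 c [ 0.5536 -0.3014] size [0.1675 0.2018] ang 80.8
stage plat 1089 c [ 0.5564 -0.2828] size [0.0829 0.1651] ang 81.1
button 71 c [ 0.6275 -0.3063] size [0.0121 0.0425] ang 7.1
button 68 c [ 0.487  -0.2579] size [0.0386 0.0111] ang 89.5
side
frame top 144 c [0.5212 0.3156] size [0.0607 0.0088] ang 74.5
blank top 136 c [0.5547 0.3074] size [0.0601 0.0706] ang 75.6
rack base 984 c [0.5517 0.3081] size [0.0916 0.1289] ang 75.2
rack walls 339 c [0.5514 0.308 ] size [0.0755 0.0835] ang 74.3
rest 0.08 50 c [0.5024 0.0147] size [0.0589 0.0199] ang 31.2
rest 0.09 139 c [0.514  0.0017] size [0.0507 0.0556] ang 72.4
rest 0.10 64 c [0.5108 0.0031] size [0.0495 0.0485] ang 75.8
rest 0.11 5 c [0.5158 0.022 ] size [0.0108 0.0362] ang 81.5
rest 0.12 17 c [0.5189 0.034 ] size [0.0415 0.0148] ang 6.2
rest 0.13 36 c [0.5224 0.0326] size [0.0054 0.0397] ang 73.8
rest base 509 c [0.5191 0.0234] size [0.1106 0.0893] ang 74.3
stage base 899 c [ 0.5554 -0.281 ] size [0.1336 0.2002] ang 80.6
stage plat 502 c [ 0.5561 -0.2807] size [0.0846 0.1666] ang 81.8
button 45 c [ 0.6255 -0.3029] size [0.0113 0.0407] ang 7.3
button 39 c [ 0.4865 -0.2579] size [0.044  0.0152] ang 88.0
```

```bash
cat >> m.py <<'E'
def pose(st=None):
    st=st or get_state(); T=np.eye(4); T[:3,:3]=Rq(st['orientation']).as_matrix(); T[:3,3]=st['tcp_pos']; return T
def mk(p,x=None,y=None,z=None):
    z=np.array(z,float); z/=np.linalg.norm(z); y=np.array(y,float); y-=y@z*z; y/=np.linalg.norm(y)
    T=np.eye(4); T[:3,:3]=np.c_[np.cross(y,z),y,z]; T[:3,3]=p; return T
def rel(A,B):
    D=np.linalg.inv(A)@B; return D[:3,3]*1000, R.from_matrix(D[:3,:3]).as_rotvec()
def rows(A,B,n,g):
    "straight-line TCP, constant turn"
    t,w=rel(A,B); out=[]; 
    for i in range(n):
        Ri=R.from_rotvec(w*i/n); d=Ri.inv().apply(t/n); out+= [g]+[round(float(v),1) for v in d]+[round(float(v),4) for v in w/n]
    for i in range(n): print(out[7*i:7*i+7])
    print('total',t.round(1),w.round(3));
E
python3 - <<'E'
from m import *
st=get_state(); T=pose(st); print(T.round(3)); print(st['joint_pos'],st['finger_gap'])
f=np.load('top0.npz');g=np.load('side0.npz')
ct=cloud(cam('top'),f['d']);cs=cloud(cam('side'),g['d'])
for C,n in ((ct,'top'),(cs,'side')):
    for lo,hi,ctr,r,l in [(.105,.116,(.522,.315),.06,'frame'),(.008,.016,(.52,.025),.085,'restbase'),(.008,.016,(.555,-.28),.125,'stagebase'),(.055,.0675,(.556,-.281),.1,'plat')]:
        P=sel(C,lo,hi,ctr,r); rect(P,n+l); print(P[:,2].mean().round(4))
    # plane of rest face
    ud=np.array([np.cos(np.radians(74.5)),np.sin(np.radians(74.5))]); 
    P=C.reshape(-1,3); u=(P[:,:2]-[.5191,.0234])@ud; v=(P[:,:2]-[.5191,.0234])@[-ud[1],ud[0]]
    m=(abs(u)<.06)&(abs(v)<.035)&(P[:,2]>.075)
    for k in np.arange(-.06,.06,.005):
        q=m&(u>=k)&(u<k+.005)
        if q.sum()>2: print(round(k+.0025,4),q.sum(),'z',np.percentile(P[q,2],[5,50,95]).round(4),'v',np.percentile(v[q],[2,98]).round(4))
E
```

```text
[[-0.961  0.278  0.     0.16 ]
 [ 0.278  0.961  0.     0.552]
 [-0.     0.    -1.     0.231]
 [ 0.     0.     0.     1.   ]]
[ 1.14941151e+00  3.13185761e-01  4.61036476e-02  1.30358894e+00
 -5.18154234e-06  1.43124531e+00] 0.08553721646103928
topframe 65 c [0.5229 0.3149] size [0.0583 0.0081] ang 73.4
0.1105
toprestbase 414 c [0.5327 0.0185] size [0.1086 0.115 ] ang 74.3
0.0099
topstagebase 1428 c [ 0.5536 -0.3014] size [0.1675 0.2018] ang 80.8
0.0122
topplat 1222 c [ 0.5564 -0.2828] size [0.0829 0.1651] ang 81.1
0.061
-0.0525 3 z [0.092  0.094  0.0965] v [-0.0164  0.0052]
-0.0475 37 z [0.0962 0.0994 0.1024] v [-0.0272  0.0257]
-0.0425 40 z [0.0929 0.0963 0.1016] v [-0.0286  0.0244]
-0.0375 40 z [0.0884 0.0915 0.0956] v [-0.0275  0.0258]
-0.0325 35 z [0.0861 0.0929 0.097 ] v [-0.0275  0.0247]
-0.0275 27 z [0.0963 0.0988 0.1033] v [-0.0204  0.0177]
-0.0225 26 z [0.1014 0.1035 0.1058] v [-0.0202  0.0158]
-0.0175 27 z [0.1061 0.1091 0.1132] v [-0.0203  0.0172]
-0.0125 27 z [0.1109 0.1144 0.1173] v [-0.0203  0.0173]
-0.0075 28 z [0.1161 0.1194 0.1224] v [-0.0213  0.0175]
-0.0025 27 z [0
[... 557 characters left out ...]
 [0.0963 0.0988 0.1007] v [-0.0269  0.0263]
-0.0425 48 z [0.0917 0.0962 0.1002] v [-0.0272  0.0271]
-0.0375 39 z [0.0872 0.0932 0.0962] v [-0.0276  0.0268]
-0.0325 7 z [0.0857 0.0871 0.0931] v [0.0192 0.0257]
-0.0275 4 z [0.0876 0.0923 0.096 ] v [0.0154 0.0192]
-0.0225 4 z [0.0851 0.0912 0.0963] v [0.0133 0.0177]
-0.0175 4 z [0.0774 0.0946 0.1074] v [0.0129 0.0194]
-0.0125 19 z [0.0826 0.1014 0.1051] v [-0.0153  0.0191]
-0.0075 28 z [0.0848 0.1019 0.1135] v [-0.0151  0.0198]
-0.0025 27 z [0.0789 0.1005 0.1161] v [-0.0151  0.0189]
0.0025 82 z [0.0762 0.0901 0.1031] v [-0.0143  0.0187]
0.0075 22 z [0.1261 0.1332 0.1349] v [-0.0194  0.0191]
0.0125 27 z [0.1284 0.1305 0.1336] v [-0.0189  0.0187]
```

```bash
cat > g.py <<'E'
from m import *
D=np.radians
def yd(a): return np.array([np.cos(D(a)),np.sin(D(a)),0])
Z=np.array([0,0,1.])
YF=74.4; FC=np.array([.522,.3153])
YR=74.4; LED=np.array([.5191,.0234,.0905])-.035*yd(YR)*[1,1,0]
xr=yd(YR); zf=(xr+Z)/2**.5; n=(-xr+Z)/2**.5
YS=-9.1; NEST=np.array([.556,-.2818,.060])
E
python3 - <<'E'
from g import *
rows(pose(),mk([*FC,.20],y=yd(YF+90),z=-Z),10,0)
E
```

```text
[0, -41.4, -12.7, 3.1, 0.0, 0.0, -0.158]
[0, -38.9, -19.1, 3.1, 0.0, 0.0, -0.158]
[0, -35.4, -24.9, 3.1, 0.0, 0.0, -0.158]
[0, -31.0, -30.2, 3.1, 0.0, 0.0, -0.158]
[0, -25.9, -34.7, 3.1, 0.0, 0.0, -0.158]
[0, -20.1, -38.3, 3.1, 0.0, 0.0, -0.158]
[0, -13.8, -41.0, 3.1, 0.0, 0.0, -0.158]
[0, -7.2, -42.7, 3.1, 0.0, 0.0, -0.158]
[0, -0.4, -43.3, 3.1, 0.0, 0.0, -0.158]
[0, 6.4, -42.8, 3.1, 0.0, 0.0, -0.158]
total [-413.7 -127.    31.3] [ 0.    0.   -1.58]
```

Emit:
arm_command:
  moves: [0, -41.4, -12.7, 3, 0, 0, -0.158, 0, -39, -19, 3, 0, 0, -0.158, 0, -35.4, -25, 3, 0, 0, -0.158, 0, -31, -30, 3, 0, 0, -0.158, 0, -26, -34.7, 3, 0, 0, -0.158, 0, -20, -38.3, 3, 0, 0, -0.158, 0, -14, -41, 3, 0, 0, -0.158, 0, -7, -42.7, 3, 0, 0, -0.158]

```text
clock: 2.5
tcp_pos: [0.451, 0.362, 0.2073]
orientation: [0.0, -0.474, 0.881, 0.0]
wrist_force: [-0.1, -0.0, 0.8]
finger_gap: 0.0426
grip_force: 0.0
```

Emit:
arm_command:
  moves: [0, -0.4, -43.3, 3, 0, 0, -0.158, 0, 6.4, -42.8, 3, 0, 0, -0.158, 0, 0, 0, 0, 0, 0, 0, 0, 0, 0, 0, 0, 0, 0]

```text
clock: 3.0
tcp_pos: [0.5218, 0.3154, 0.2011]
orientation: [-0.0, -0.604, 0.797, 0.0]
wrist_force: [-1.1, -0.1, 0.0]
finger_gap: 0.0427
grip_force: 0.0
```

```bash
cat > look.py <<'E'
import sys
from g import *
def look(name,tag):
    st=get_state(); p,d=read_camera(name); cv2.imwrite(f'pics/{tag}.png',p); c=cam(name,st); C=cloud(c,d); np.savez(tag+'.npz',p=p,d=d,C=C,T=c['T']); return p,C,c
E
python3 - <<'E'
from look import *
rows(pose(),mk([*FC,.20],y=yd(YF+90),z=-Z),1,0)
st=get_state(); print(st['joint_pos'],st['clock'],st['wrist_force'],st['finger_gap'])
p,C,c=look('wrist','w1')
rect(sel(C,.1,.116,FC,.08),'frame'); rect(sel(C,.08,.096,(.585,.3),.05),'blank')
P=sel(C,.105,.116,FC,.08); print(P[:,2].mean())
cv2.imwrite('pics/w1b.png',cv2.resize(p,(800,600)))
E
```

```text
[0, 0.1, -0.2, 1.1, 0.0009, -0.0002, -0.0019]
total [ 0.1 -0.2  1.1] [ 0.001 -0.    -0.002]
[ 4.11866387e-01  3.91088266e-01  8.41261391e-02  1.26465471e+00
  4.67403475e-04 -8.84771044e-01] 3.0 [-1.06353914 -0.12304939  0.04342856] 0.042651352952014686
frame 787 c [0.5202 0.3166] size [0.0607 0.0078] ang 74.6
blank 872 c [0.5821 0.3   ] size [0.0602 0.0087] ang 75.4
0.11047178894744811
```

View pics/w1b.png

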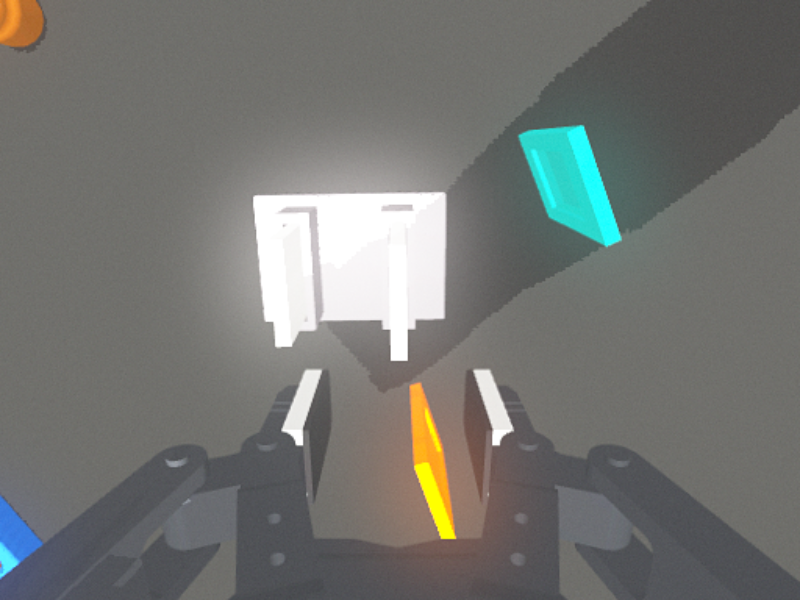

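Emit:
arm_command:
  moves: [0, -1, 1, 45, 0, 0, 0, 0, 0, 0, 45, 0, 0, 0, 0, 0, 0, 28, 0, 0, 0, 0, 0, 0, 0, 0, 0, 0, -1, 0, 0, 0, 0, 0, 0, -1, 0, 0, 0, 0, 0, 0, -1, 0, 0, 0, 0, 0, 0, -1, 0, 0, 0, 0, 0, 0]
  newtons: 50

```text
clock: 4.05
tcp_pos: [0.5229, 0.3176, 0.0855]
orientation: [0.002, -0.604, 0.797, -0.0]
wrist_force: [-0.4, 0.2, 5.5]
finger_gap: 0.007
grip_force: 50.0
```

Emit:
arm_command:
  moves: [-1, 0, 0, -20, 0, 0, 0, -1, 0, 0, -40, 0, 0, 0, -1, 0, 0, -50, 0, 0, 0, -1, 0, 0, -40, 0, 0, 0, -1, 0, 0, 0, 0, 0, 0]

```text
clock: 4.68
tcp_pos: [0.5235, 0.3174, 0.2378]
orientation: [0.004, -0.604, 0.797, -0.001]
wrist_force: [0.3, -0.6, -1.7]
finger_gap: 0.0074
grip_force: 49.2
```

Run:
```python
from look import *
st=get_state(); T=pose(st); print(T.round(4),st['wrist_force'],st['finger_gap'])
p,C,c=look('side','s2')
# frame points near tcp
P=sel(C,.13,.3,T[:2,3],.05); P=P[P[:,2]<.27]
Q=(P-T[:3,3])@T[:3,:3]; m=(abs(Q[:,1])<.006); print(m.sum(),'tool x',np.percentile(Q[m,0],[1,99]).round(4),'tool z',np.percentile(Q[m,2],[1,50,99]).round(4))
O=LED+n*(.004+.0015)+zf*.002
B=mk(O+zf*.073,y=-n,z=-zf); U=B.copy(); U[2,3]+=.09
H=mk(U[:3,3],y=xr,z=-Z)
print('U',U.round(3))
rows(T,U,11,-1)
```

```text
[[-0.2694 -0.963   0.0073  0.5235]
 [-0.963   0.2695  0.0032  0.3174]
 [-0.005  -0.0062 -1.      0.2378]
 [ 0.      0.      0.      1.    ]] [ 0.30744939 -0.59370936 -1.7230609 ] 0.007387207081070506
637 tool x [-0.0291  0.0294] tool z [-0.0294  0.0308  0.0749]
U [[-0.963  0.19  -0.19   0.523]
 [ 0.269  0.681 -0.681  0.037]
 [ 0.    -0.707 -0.707  0.237]
 [ 0.     0.     0.     1.   ]]
[-1, 24.6, -6.8, -0.0, 0.0557, 0.0565, 0.1344]
[-1, 23.4, -10.0, 1.8, 0.0557, 0.0565, 0.1344]
[-1, 21.7, -12.9, 3.7, 0.0557, 0.0565, 0.1344]
[-1, 19.5, -15.4, 5.7, 0.0557, 0.0565, 0.1344]
[-1, 16.9, -17.5, 7.6, 0.0557, 0.0565, 0.1344]
[-1, 14.0, -19.1, 9.5, 0.0557, 0.0565, 0.1344]
[-1, 10.8, -20.2, 11.3, 0.0557, 0.0565, 0.1344]
[-1, 7.3, -20.7, 13.0, 0.0557, 0.0565, 0.1344]
[-1, 3.8, -20.7, 14.4, 0.0557, 0.0565, 0.1344]
[-1, 0.2, -20.1, 15.7, 0.0557, 0.0565, 0.1344]
[-1, -3.4, -19.0, 16.7, 0.0557, 0.0565, 0.1344]
total [270.2 -75.   -0.5] [0.613 0.622 1.478]
```

Emit:
arm_command:
  moves: [-1, 24.6, -6.8, 0, 0.0557, 0.0565, 0.1344, -1, 23.4, -10, 1.8, 0.0557, 0.0565, 0.1344, -1, 21.7, -12.9, 3.7, 0.0557, 0.0565, 0.1344, -1, 19.5, -15.4, 5.7, 0.0557, 0.0565, 0.1344, -1, 16.9, -17.5, 7.6, 0.0557, 0.0565, 0.1344, -1, 14, -19.1, 9.5, 0.0557, 0.0565, 0.1344, -1, 10.8, -20.2, 11.3, 0.0557, 0.0565, 0.1344, -1, 7.3, -20.7, 13, 0.0557, 0.0565, 0.1344]

```text
clock: 5.72
tcp_pos: [0.5202, 0.1118, 0.2319]
orientation: [-0.044, -0.088, 0.95, -0.295]
wrist_force: [0.3, -0.5, -2.2]
finger_gap: 0.007
grip_force: 49.2
```

Emit:
arm_command:
  moves: [-1, 3.8, -20.7, 14.4, 0.0557, 0.0565, 0.1344, -1, 0.2, -20.1, 15.7, 0.0557, 0.0565, 0.1344, -1, -3.4, -19, 16.7, 0.0557, 0.0565, 0.1344, -1, 0, 0, 0, 0, 0, 0, -1, 0, 0, 0, 0, 0, 0]

```text
clock: 6.35
tcp_pos: [0.5206, 0.0363, 0.2325]
orientation: [-0.056, 0.123, 0.915, -0.38]
wrist_force: [0.1, -0.4, -1.9]
finger_gap: 0.0069
grip_force: 49.2
```

Run:
```python
from look import *
st=get_state(); T=pose(st); print(T.round(4),st['wrist_force'],st['finger_gap'],st['joint_pos'])
O=LED+n*(.004+.0015)+zf*.002
B=mk(O+zf*.075,y=-n,z=-zf); U=B.copy(); U[2,3]+=.09
rows(T,U,1,-1); rows(U,B,3,-1)
p,C,c=look('top','t3')
P=sel(C,.12,.3,T[:2,3]-[0.0,.02],.1)
Q=(P-T[:3,3])@T[:3,:3]
for k in np.arange(-.04,.09,.01):
    m=(Q[:,2]>k)&(Q[:,2]<k+.01)&(abs(Q[:,0])<.035)&(abs(Q[:,1])<.01); print(k.round(3),m.sum(),Q[m].mean(0).round(4) if m.any() else '', (np.ptp(Q[m,0]).round(4)) if m.any() else '')
cv2.imwrite('pics/t3b.png',cv2.resize(p[100:292,150:406],(800,600),interpolation=cv2.INTER_CUBIC))
```

```text
[[-0.9634  0.1829 -0.1958  0.5206]
 [ 0.2678  0.6801 -0.6824  0.0363]
 [ 0.0083 -0.7099 -0.7043  0.2325]
 [ 0.      0.      0.      1.    ]] [ 0.10438365 -0.36719511 -1.89305989] 0.006894657665501174 [ 0.26658564  0.58407158  0.21146628  1.68042234 -0.65192941  0.7001119 ]
[-1, -2.0, -2.6, -6.4, -0.004, -0.0051, 0.0067]
total [-2.  -2.6 -6.4] [-0.004 -0.005  0.007]
[-1, -0.0, 21.2, 21.2, 0.0, -0.0, -0.0]
[-1, -0.0, 21.2, 21.2, 0.0, -0.0, -0.0]
[-1, -0.0, 21.2, 21.2, 0.0, -0.0, -0.0]
total [-0.  63.6 63.6] [ 0. -0. -0.]
-0.04 0  
-0.03 54 [ 0.0045 -0.0023 -0.0242] 0.0587
-0.02 49 [ 0.0025 -0.0043 -0.0149] 0.0591
-0.01 45 [ 0.0013 -0.004  -0.0047] 0.0592
0.0 49 [ 0.0025 -0.003   0.0048] 0.0589
0.01 75 [-0.0007 -0.0024  0.0148] 0.0583
0.02 70 [ 0.002  -0.0022  0.0249] 0.0586
0.03 72 [ 0.0007 -0.0024  0.0348] 0.0593
0.04 66 [ 0.0006 -0.0021  0.0451] 0.0579
0.05 83 [ 0.0016 -0.0029  0.0553] 0.0592
0.06 65 [ 0.0012 -0.0039  0.0654] 0.0595
0.07 30 [ 0.0004 -0.0035  0.073 ] 0.0563
0.08 0
```

View pics/t3b.png

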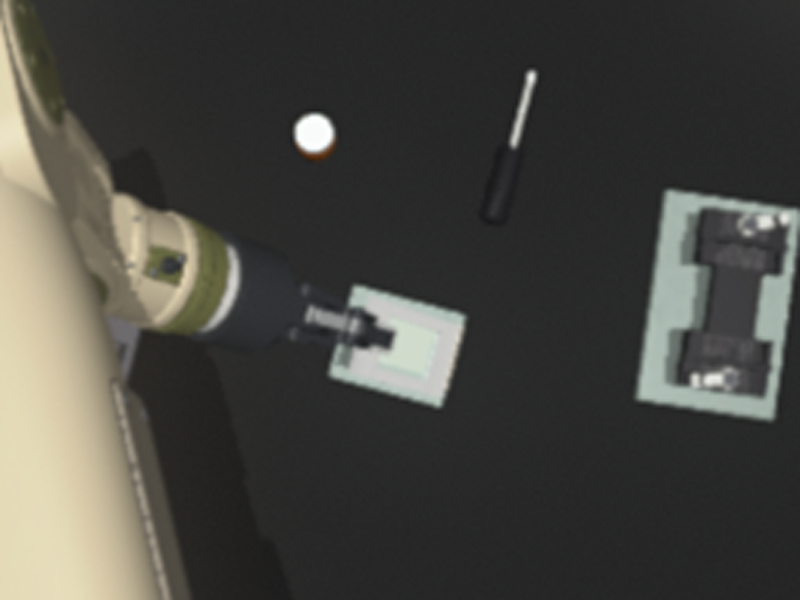

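The frame is held at 45° directly above the rest, centred within about 1 mm. I'm lowering it now.

Emit:
arm_command:
  moves: [-1, -3, -2.6, -6.4, -0.004, -0.005, 0.007, -1, 0, 21, 21, 0, 0, 0, -1, 0, 20, 20, 0, 0, 0, -1, 0, 12, 12, 0, 0, 0, -1, 0, 0, 0, 0, 0, 0, -1, 0, 0, 0, 0, 0, 0]

```text
clock: 7.15
tcp_pos: [0.5252, 0.038, 0.1661]
orientation: [-0.05, 0.126, 0.915, -0.379]
wrist_force: [-0.1, 0.4, -1.4]
finger_gap: 0.0068
grip_force: 49.1
```

Run:
```python
from look import *
st=get_state(); T=pose(st); print(st['wrist_force'])
O=LED+n*(.004+.0015)+zf*.002
B=mk(O+zf*.075,y=-n,z=-zf)
rows(T,B,1,-1)
```

```text
[-0.12406116  0.40512308 -1.38419497]
[-1, 2.0, 12.1, 12.3, 0.0002, 0.002, -0.0032]
total [ 2.  12.1 12.3] [ 0.     0.002 -0.003]
```

Emit:
arm_command:
  moves: [-1, 1, 6, 6, 0, 0, 0, -1, 0, 3, 3, 0, 0, 0, -1, 0, 2, 2, 0, 0, 0, -1, 0, 1, 1, 0, 0, 0, -1, 0, 0, 0, 0, 0, 0, -1, 0, 0, 0, 0, 0, 0]

```text
clock: 7.9
tcp_pos: [0.5239, 0.038, 0.1481]
orientation: [-0.051, 0.126, 0.915, -0.379]
wrist_force: [-0.4, 0.9, -1.6]
finger_gap: 0.0071
grip_force: 49.2
```

Emit:
arm_command:
  moves: [-1, 0, 1, 1, 0, 0, 0, -1, 0, 0.7, 0.7, 0, 0, 0, -1, 0, 0, 0, 0, 0, 0]

```text
clock: 8.28
tcp_pos: [0.5239, 0.0373, 0.1465]
orientation: [-0.051, 0.126, 0.915, -0.38]
wrist_force: [-0.8, -4.1, 5.5]
finger_gap: 0.0072
grip_force: 49.5
```

Emit:
arm_command:
  moves: [-0.4, 0, 0, 0, 0, 0, 0, -0.4, 0, 0, 0, 0, 0, 0, -0.4, 0, 0, 0, 0, 0, 0, -0.4, 0, 0, -20, 0, 0, 0, -0.4, 0, 0, -40, 0, 0, 0, -0.4, 0, 0, 0, 0, 0, 0]

```text
clock: 9.02
tcp_pos: [0.5366, 0.0807, 0.1893]
orientation: [-0.049, 0.126, 0.916, -0.379]
wrist_force: [-0.5, -0.1, -0.2]
finger_gap: 0.0259
grip_force: 0.0
```

```bash
cat > rest.py <<'E'
from look import *
def restframe(C):
    "points of frame in rest coords (u along slope, v width, w normal) about LED"
    P=C.reshape(-1,3)-LED; v=np.cross(zf,n)*-1
    Q=np.c_[P@zf,P@v,P@n]
    return Q[(Q[:,0]>-.02)&(Q[:,0]<.13)&(abs(Q[:,1])<.045)&(abs(Q[:,2]-.004)<.012)]
def rep(C):
    Q=restframe(C); print(len(Q))
    top=Q[Q[:,2]>.004]; (c,s,a)=cv2.minAreaRect(top[:,:2].astype(np.float32)); print('c',np.round(c,4),'s',np.round(s,4),a, 'w',np.percentile(Q[:,2],[10,50,90]).round(4))
    i=abs(Q[:,1])>.022; A=np.c_[Q[i,:2],np.ones(i.sum())]; print('plane slope u,v,w0',np.linalg.lstsq(A,Q[i,2],rcond=None)[0].round(4))
E
python3 - <<'E'
from rest import *
st=get_state(); print(st['tcp_pos'],st['wrist_force'],st['finger_gap'])
for nme in ['top','side']:
    p,C,c=look(nme,nme+'4'); rep(C)
E
```

```text
[0.53655275 0.08066334 0.18926309] [-0.50926893 -0.0581886  -0.16824611] 0.025911308236881946
724
c [0.0463 0.0003] s [0.0597 0.1116] 89.68756103515625 w [0.0033 0.0067 0.0114]
plane slope u,v,w0 [-0.0752 -0.0616  0.0118]
245
c [0.0485 0.0019] s [0.0594 0.1047] 89.30964660644531 w [-0.0053  0.0025  0.012 ]
plane slope u,v,w0 [-0.0522 -0.1003  0.0083]
```

Run:
```python
from rest import *
T=pose(); W=T.copy(); W[:3,3]=[.515,.06,.29]
M=LED+.05*zf+.004*n
Hv=mk(M+.10*n,y=yd(YR+90),z=-n); print(Hv.round(3))
rows(T,W,3,1)
t,w=rel(W,Hv); N=int(np.ceil(np.linalg.norm(w)/.175)); rows(W,Hv,N,1)
Rw=R.from_matrix(W[:3,:3])
for i in range(N+1): 
    z=(Rw*R.from_rotvec(w*i/N)).as_matrix()[:,2]; print(z.round(2),end=' ')
```

```text
[[-0.19  -0.963  0.19   0.499]
 [-0.681  0.269  0.681 -0.047]
 [-0.707  0.    -0.707  0.199]
 [ 0.     0.     0.     1.   ]]
[1, 4.7, -29.8, -18.5, 0.0, 0.0, -0.0]
[1, 4.7, -29.8, -18.5, 0.0, 0.0, -0.0]
[1, 4.7, -29.8, -18.5, 0.0, 0.0, -0.0]
total [ 14.1 -89.5 -55.6] [ 0.  0. -0.]
[1, -1.1, -1.0, 11.7, -0.1009, -0.1006, -0.1008]
[1, 0.2, -2.2, 11.6, -0.1009, -0.1006, -0.1008]
[1, 1.6, -3.3, 11.2, -0.1009, -0.1006, -0.1008]
[1, 3.1, -4.1, 10.6, -0.1009, -0.1006, -0.1008]
[1, 4.6, -4.8, 9.7, -0.1009, -0.1006, -0.1008]
[1, 6.0, -5.2, 8.7, -0.1009, -0.1006, -0.1008]
[1, 7.3, -5.3, 7.5, -0.1009, -0.1006, -0.1008]
[1, 8.6, -5.2, 6.2, -0.1009, -0.1006, -0.1008]
[1, 9.6, -4.8, 4.7, -0.1009, -0.1006, -0.1008]
[1, 10.5, -4.2, 3.3, -0.1009, -0.1006, -0.1008]
[1, 11.1, -3.4, 1.8, -0.1009, -0.1006, -0.1008]
[1, 11.5, -2.4, 0.4, -0.1009, -0.1006, -0.1008]
total [-13.6 -11.8 140. ] [-1.211 -1.207 -1.21 ]
[-0.19 -0.68 -0.71] [-0.08 -0.63 -0.77] [ 0.03 -0.55 -0.83] [ 0.13 -0.46 -0.88] [ 0.21 -0.35 -0.91] [ 0.27 -0.22 -0.94] [ 0.32 -0.09 -0.94] [ 0.35  0.05 -0.94] [ 0.36  0.19 -0.91] [ 0.35  0.33 -0.88] [ 0.31  0.46 -0.83] [ 0.26  0.58 -0.77] [ 0.19  0.68 -0.71]
```

Emit:
arm_command:
  moves: [1, 4.7, -29.8, -18.5, 0, 0, 0, 1, 4.7, -29.8, -18.5, 0, 0, 0, 1, 4.7, -29.8, -18.5, 0, 0, 0, 1, -1, -1, 11.7, -0.101, -0.1006, -0.101, 1, 0, -2, 11.6, -0.101, -0.1006, -0.101, 1, 1.6, -3.3, 11, -0.101, -0.1006, -0.101, 1, 3, -4, 10.6, -0.101, -0.1006, -0.101, 1, 4.6, -4.8, 9.7, -0.101, -0.1006, -0.101]

```text
clock: 10.12
tcp_pos: [0.5074, 0.015, 0.2518]
orientation: [0.116, -0.191, 0.965, -0.137]
wrist_force: [0.2, -0.6, -0.0]
finger_gap: 0.0852
grip_force: 0.0
```

Emit:
arm_command:
  moves: [1, 6, -5.2, 8.7, -0.101, -0.1006, -0.101, 1, 7.3, -5.3, 7.5, -0.101, -0.1006, -0.101, 1, 8.6, -5.2, 6.2, -0.101, -0.1006, -0.101, 1, 9.6, -4.8, 4.7, -0.101, -0.1006, -0.101, 1, 10.5, -4.2, 3.3, -0.101, -0.1006, -0.101, 1, 11, -3.4, 1.8, -0.101, -0.1006, -0.101, 1, 11.5, -2.4, 0.4, -0.101, -0.1006, -0.101, 1, 0, 0, 0, 0, 0, 0]

```text
clock: 11.12
tcp_pos: [0.4986, -0.0488, 0.194]
orientation: [0.303, -0.555, 0.737, 0.237]
wrist_force: [-0.4, -0.9, -0.2]
finger_gap: 0.0855
grip_force: 0.0
```

```bash
cat > fr.py <<'E'
from rest import *
def fitrect(C,T,zlo,zhi,box=(.09,.06),ctr=(0,0)):
    "points in tool frame with tool z in range; return minAreaRect"
    Q=(C.reshape(-1,3)-T[:3,3])@T[:3,:3]
    m=(Q[:,2]>zlo)&(Q[:,2]<zhi)&(abs(Q[:,0]-ctr[0])<box[0])&(abs(Q[:,1]-ctr[1])<box[1]); return Q[m]
E
python3 - <<'E'
from fr import *
st=get_state(); T=pose(st); M=LED+.05*zf+.004*n
Hv=mk(M+.10*n,y=yd(YR+90),z=-n); rows(T,Hv,1,1); print(st['joint_pos'],st['clock'])
p,C,c=look('wrist','w5'); rep(C)
Q=fitrect(C,T,.085,.112); print(len(Q), cv2.minAreaRect(Q[:,:2].astype(np.float32)), np.percentile(Q[:,2],[5,25,50,75,95]).round(4))
cv2.imwrite('pics/w5b.png',cv2.resize(p,(800,600)))
E
```

```text
[1, -5.2, -0.2, -2.5, 0.0071, 0.0041, -0.0103]
total [-5.2 -0.2 -2.5] [ 0.007  0.004 -0.01 ]
[-0.67857131  0.36843374 -0.22104413  1.36853615  0.7068344  -2.11410708] 11.125
9756
c [0.0466 0.0028] s [0.1074 0.0594] 0.0041318065486848354 w [0.0044 0.0072 0.012 ]
plane slope u,v,w0 [-0.0588 -0.0654  0.0112]
9772 ((-0.0014622919261455536, 0.0018577929586172104), (0.059384413063526154, 0.10766760259866714), 89.4385757446289) [0.0869 0.0914 0.0943 0.0961 0.098 ]
```

View pics/w5b.png

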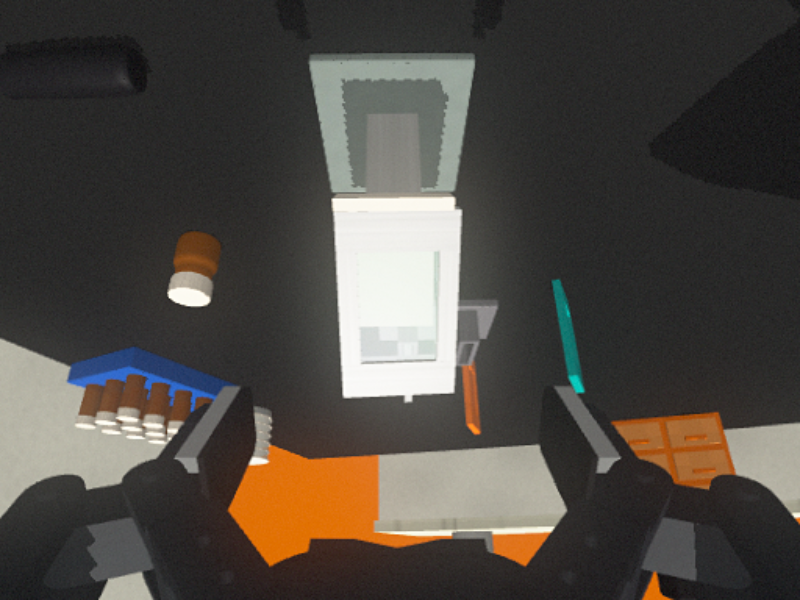

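Run:
```python
from fr import *
T=pose(); f=np.load('w5.npz'); C=f['C']
Q=fitrect(C,T,.08,.115,(.06,.034),(-.003,.0015))
m=np.ones(len(Q),bool)
A=np.c_[Q[:,:2],np.ones(len(Q))]
r=np.zeros(len(Q)); 
s=np.linalg.lstsq(A,Q[:,2],rcond=None)[0]
for _ in range(8):
    r=Q[:,2]-A@s; m=abs(r)<.0015; s=np.linalg.lstsq(A[m],Q[m,2],rcond=None)[0]
print('plane',s.round(4),m.sum()); 
P=Q[m]
for k in np.arange(-.06,.065,.005):
    b=(P[:,0]>=k)&(P[:,0]<k+.005)
    if b.sum(): print(k.round(4),b.sum(),np.percentile(P[b,1],[1,99]).round(4))
for y0,y1 in [(-.026,-.018),(-.01,.01),(.02,.028)]:
    b=(Q[:,1]>y0)&(Q[:,1]<y1); x=Q[b]; rr=r[b]; print('x ends', np.sort(x[abs(rr)<.002,0])[[3,-3]].round(4), 'all',x[:,0].min().round(4),x[:,0].max().round(4))
```

```text
plane [-0.0589  0.0728  0.0942] 5633
-0.055 157 [-0.0271  0.0312]
-0.05 363 [-0.0264  0.0302]
-0.045 368 [-0.0266  0.0316]
-0.04 372 [-0.0266  0.0314]
-0.035 314 [-0.0271  0.0311]
-0.03 146 [-0.027   0.0311]
-0.025 144 [-0.0272  0.0312]
-0.02 175 [-0.0273  0.0314]
-0.015 159 [-0.0271  0.0312]
-0.01 164 [-0.0269  0.031 ]
-0.005 157 [-0.0275  0.0309]
-0.0 171 [-0.0273  0.0314]
0.005 170 [-0.0271  0.0312]
0.01 176 [-0.0275  0.0311]
0.015 179 [-0.0274  0.031 ]
0.02 182 [-0.0271  0.0314]
0.025 324 [-0.0274  0.0311]
0.03 490 [-0.0274  0.0309]
0.035 518 [-0.0272  0.0307]
0.04 523 [-0.0275  0.031 ]
0.045 309 [-0.0273  0.031 ]
0.05 72 [-0.028   0.0266]
x ends [-0.0521  0.0542] all -0.0528 0.0543
x ends [-0.0525  0.0542] all -0.0529 0.0545
x ends [-0.0518  0.0545] all -0.052 0.0545
```

Run:
```python
from fr import *
v=np.cross(zf,n)*-1
C=np.load('top0.npz'); C=cloud(cam('top'),C['d']).reshape(-1,3)-LED
Q=np.c_[C@zf,C@v,C@n]; m=(Q[:,0]>.006)&(Q[:,0]<.056)&(abs(Q[:,1])<.018)&(abs(Q[:,2])<.008); A=np.c_[Q[m,:2],np.ones(m.sum())]
print('face',np.linalg.lstsq(A,Q[m,2],rcond=None)[0].round(4),m.sum())
for tag in ['top4','w5']:
    C=np.load(tag+'.npz')['C']; p=np.load(tag+'.npz')['p'].reshape(-1,3); C=C.reshape(-1,3)-LED; Q=np.c_[C@zf,C@v,C@n]
    m=(Q[:,0]>.003)&(Q[:,0]<.098)&(abs(Q[:,1])<.033)&(abs(Q[:,2]-.006)<.015)
    q=Q[m]; i=abs(q[:,1]-.001)>.0225; A=np.c_[q[i,:2],np.ones(i.sum())]; s=np.linalg.lstsq(A,q[i,2],rcond=None)[0]
    print(tag,'bars',s.round(4)); r=q[i,2]-A@s; print(np.percentile(r,[5,50,95]).round(4))
    for a in (-.026,-.01,.01,.026):
        for b in (.01,.05,.09):
            k=(abs(q[:,0]-b)<.006)&(abs(q[:,1]-a)<.004); print((a,b),np.median(q[k,2]).round(4) if k.any() else None,end=' ')
        print()
```

```text
face [ 0.0115 -0.013   0.0004] 171
top4 bars [-0.062  -0.0649  0.0111]
[-0.0021  0.0002  0.0021]
(-0.026, 0.01) 0.0118 (-0.026, 0.05) 0.0092 (-0.026, 0.09) 0.0074 
(-0.01, 0.01) 0.0108 (-0.01, 0.05) 0.0062 (-0.01, 0.09) 0.0059 
(0.01, 0.01) 0.0095 (0.01, 0.05) 0.0049 (0.01, 0.09) 0.0051 
(0.026, 0.01) 0.0093 (0.026, 0.05) 0.0068 (0.026, 0.09) 0.0039 
w5 bars [-0.056  -0.0674  0.0111]
[-0.001 -0.     0.001]
(-0.026, 0.01) 0.0121 (-0.026, 0.05) 0.0102 (-0.026, 0.09) 0.0077 
(-0.01, 0.01) 0.0113 (-0.01, 0.05) 0.0066 (-0.01, 0.09) 0.0069 
(0.01, 0.01) 0.0099 (0.01, 0.05) 0.0052 (0.01, 0.09) 0.0053 
(0.026, 0.01) 0.0088 (0.026, 0.05) 0.0065 (0.026, 0.09) 0.0043
```

Run:
```python
from fr import *
T=pose(); w=np.array([.073,.059,0]); Rm=R.from_rotvec(w).as_matrix(); nn=Rm[:,2]
c=np.array([-.0023,.002,.0985]); D1=np.eye(4); D1[:3,:3]=Rm; D1[:3,3]=c+.023*nn
B=T@D1; D2=D1.copy(); D2[:3,3]=c-.06*nn; P=T@D2
np.save('B.npy',B); print(B.round(3))
rows(T,P,1,1); rows(P,B,1,1)
```

```text
[[-0.21  -0.947  0.244  0.521]
 [-0.716  0.319  0.621  0.036]
 [-0.666 -0.045 -0.745  0.111]
 [ 0.     0.     0.     1.   ]]
[1, -5.8, 6.4, 38.8, 0.073, 0.059, -0.0]
total [-5.8  6.4 38.8] [ 0.073  0.059 -0.   ]
[1, 0.0, 0.0, 83.0, 0.0, 0.0, 0.0]
total [ 0.  0. 83.] [0. 0. 0.]
```

Emit:
arm_command:
  moves: [1, -5.8, 6.4, 38.8, 0.073, 0.059, 0, 1, 0, 0, 0, 0, 0, 0, 1, 0, 0, 20, 0, 0, 0, 1, 0, 0, 0, 0, 0, 0, 1, 0, 0, 0, 0, 0, 0]

```text
clock: 11.8
tcp_pos: [0.5071, -0.0028, 0.1633]
orientation: [0.303, -0.555, 0.752, 0.187]
wrist_force: [-0.7, -0.3, 0.2]
finger_gap: 0.0857
grip_force: 0.0
```

Run:
```python
from fr import *
rows(pose(),np.load('B.npy'),2,1); print(get_state()['wrist_force'])
```

```text
[1, 1.9, 0.8, 33.0, -0.0026, -0.0013, 0.0052]
[1, 1.9, 0.7, 33.0, -0.0026, -0.0013, 0.0052]
total [ 3.7  1.5 66.1] [-0.005 -0.003  0.01 ]
[-0.69999944 -0.28421696  0.23515656]
```

Emit:
arm_command:
  moves: [1, 2, 0.8, 28, -0.003, 0, 0.005, 1, 1.7, 0.7, 25, 0, 0, 0.005, 1, 0, 0, 13, 0, 0, 0, 1, 0, 0, 0, 0, 0, 0, 1, 0, 0, 0, 0, 0, 0]

```text
clock: 12.42
tcp_pos: [0.5214, 0.0354, 0.1107]
orientation: [0.301, -0.551, 0.755, 0.19]
wrist_force: [0.1, -0.8, -0.4]
finger_gap: 0.0855
grip_force: 0.0
```

Run:
```python
from fr import *
rows(pose(),np.load('B.npy'),1,1); print(get_state()['wrist_force'])
p,C,c=look('side','s6'); cv2.imwrite('pics/s6b.png',cv2.resize(p[100:292,150:406],(800,600),interpolation=cv2.INTER_CUBIC))
```

```text
[1, -0.8, 0.1, -0.3, -0.0015, -0.0019, -0.0013]
total [-0.8  0.1 -0.3] [-0.002 -0.002 -0.001]
[ 0.05747859 -0.79028443 -0.39907312]
```

View pics/s6b.png

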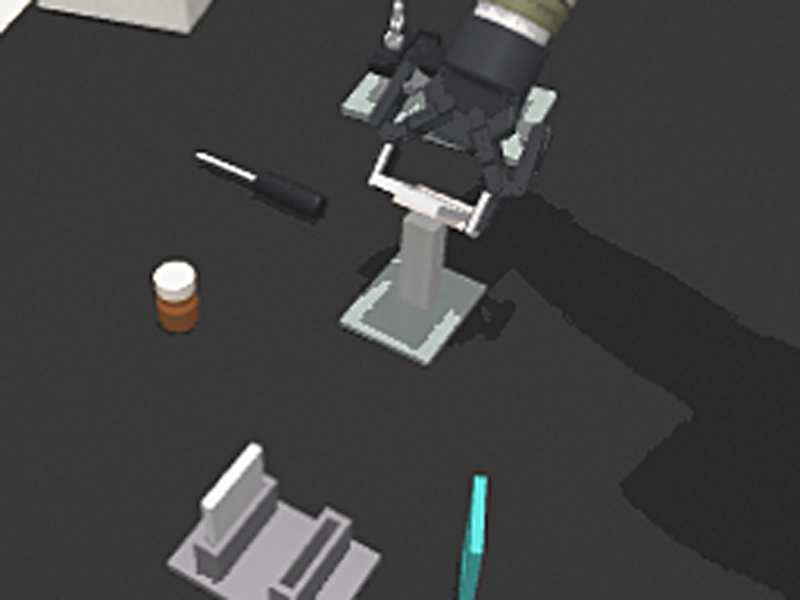

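The fingers straddle the frame (~(430,195)) on the rest, and the blank is untouched at (235,490). I'm closing the gripper.

Emit:
arm_command:
  moves: [-1, 0, 0, 0, 0, 0, 0, -1, 0, 0, 0, 0, 0, 0, -1, 0, 0, 0, 0, 0, 0, -1, 0, 0, 0, 0, 0, 0]
  newtons: 50

```text
clock: 12.98
tcp_pos: [0.5212, 0.0354, 0.1104]
orientation: [0.301, -0.551, 0.755, 0.19]
wrist_force: [-2.7, -5.3, 5.5]
finger_gap: 0.059
grip_force: 52.2
```

Emit:
arm_command:
  moves: [-1, 0, 0, -10, 0, 0, 0, -1, -20, 0, -25, 0, 0, 0, -1, -25, 0, -30, 0, 0, 0, -1, 0, 0, 0, 0, 0, 0]

```text
clock: 13.48
tcp_pos: [0.5157, 0.0272, 0.1908]
orientation: [0.302, -0.552, 0.754, 0.189]
wrist_force: [-0.0, -0.4, -2.1]
finger_gap: 0.0594
grip_force: 54.1
```

Run:
```python
from fr import *
T=pose(); print(get_state()['finger_gap'])
V=T.copy(); V[:3,3]=[.50,-.03,.26]
U=mk([NEST[0],NEST[1],.22],y=yd(YS+90),z=-Z)
rows(T,V,2,-1)
t,w=rel(V,U); N=int(np.ceil(np.linalg.norm(w)/.18)); rows(V,U,N,-1)
p,C,c=look('wrist','w7')
Q=fitrect(C,T,-.06,.0,(.075,.034))
for y0,y1 in [(-.03,-.022),(-.03,.03),(.022,.03)]:
    b=(Q[:,1]>y0)&(Q[:,1]<y1); x=Q[b]; print(len(x),'x',x[:,0].min().round(4),x[:,0].max().round(4),'z',np.percentile(x[:,2],[5,50,95]).round(4))
```

```text
0.05940366742857702
[-1, -0.8, -3.4, -45.4, 0.0, -0.0, 0.0]
[-1, -0.8, -3.4, -45.4, 0.0, -0.0, 0.0]
total [ -1.6  -6.8 -90.9] [ 0. -0.  0.]
[-1, 21.7, -14.6, -12.4, 0.0523, 0.0706, 0.1504]
[-1, 20.1, -18.4, -10.1, 0.0523, 0.0706, 0.1504]
[-1, 17.7, -21.7, -7.7, 0.0523, 0.0706, 0.1504]
[-1, 14.6, -24.5, -5.3, 0.0523, 0.0706, 0.1504]
[-1, 11.1, -26.6, -3.1, 0.0523, 0.0706, 0.1504]
[-1, 7.1, -28.1, -1.0, 0.0523, 0.0706, 0.1504]
[-1, 2.8, -28.9, 0.8, 0.0523, 0.0706, 0.1504]
[-1, -1.6, -28.9, 2.4, 0.0523, 0.0706, 0.1504]
[-1, -6.2, -28.1, 3.6, 0.0523, 0.0706, 0.1504]
total [ 195.7 -131.7 -111.8] [0.471 0.635 1.354]
3963 x -0.04 0.0496 z [-0.0435 -0.027  -0.0255]
27476 x -0.04 0.0502 z [-0.0286 -0.0263 -0.024 ]
3686 x -0.0391 0.0502 z [-0.0289 -0.0278 -0.0265]
```

Emit:
arm_command:
  moves: [-1, -0.8, -3.4, -45, 0, 0, 0, -1, -0.8, -3.4, -45, 0, 0, 0, -1, 21.7, -14.6, -12.4, 0.0523, 0.0706, 0.1504, -1, 20, -18.4, -10, 0.0523, 0.0706, 0.1504, -1, 17.7, -21.7, -7.7, 0.0523, 0.0706, 0.1504, -1, 14.6, -24.5, -5.3, 0.0523, 0.0706, 0.1504, -1, 11, -26.6, -3, 0.0523, 0.0706, 0.1504, -1, 7, -28, -1, 0.0523, 0.0706, 0.1504]

```text
clock: 14.52
tcp_pos: [0.5359, -0.1966, 0.2276]
orientation: [0.106, -0.143, 0.981, 0.07]
wrist_force: [0.4, -0.0, -2.6]
finger_gap: 0.0591
grip_force: 55.0
```

Emit:
arm_command:
  moves: [-1, 2.8, -29, 0.8, 0.0523, 0.0706, 0.1504, -1, -1.6, -29, 2.4, 0.0523, 0.0706, 0.1504, -1, -6.2, -28, 3.6, 0.0523, 0.0706, 0.1504, -1, 0, 0, 0, 0, 0, 0, -1, 0, 0, 0, 0, 0, 0]

```text
clock: 15.15
tcp_pos: [0.5547, -0.2794, 0.2141]
orientation: [-0.003, 0.079, 0.997, 0.002]
wrist_force: [0.5, 0.7, -0.9]
finger_gap: 0.0588
grip_force: 54.9
```

Run:
```python
from fr import *
st=get_state();T=pose(st); print(T.round(3),st['joint_pos'],st['clock'],st['wrist_force'])
U=mk([NEST[0],NEST[1],.22],y=yd(YS+90),z=-Z); rows(T,U,1,-1)
p,C,c=look('wrist','w8'); cv2.imwrite('pics/w8b.png',cv2.resize(p,(800,600)))
Q=fitrect(C,T,-.06,.0,(.075,.034)); print('frame x',Q[:,0].min(),Q[:,0].max())
A=np.c_[Q[:,:2],np.ones(len(Q))]; print('frame plane',np.linalg.lstsq(A,Q[:,2],rcond=None)[0].round(4))
rect(sel(C,.008,.016,NEST,.14),'base'); rect(sel(C,.055,.0675,NEST,.1),'plat')
p,C,c=look('top','t8'); rect(sel(C,.2,.27,NEST,.09),'frame top view')
```

```text
[[-0.988  0.157 -0.007  0.555]
 [ 0.157  0.988  0.005 -0.279]
 [ 0.007  0.004 -1.     0.214]
 [ 0.     0.     0.     1.   ]] [-5.95934912e-01  4.16129406e-01  1.53303886e-01  1.31608160e+00
  1.95376263e-04 -4.38732092e-01] 15.15 [ 0.54353926  0.74127088 -0.9035498 ]
[-1, -1.6, -2.1, -6.0, 0.0036, -0.0073, 0.0016]
total [-1.6 -2.1 -6. ] [ 0.004 -0.007  0.002]
frame x -0.03865170252608531 0.05188423430140864
frame plane [ 0.0116 -0.0075 -0.0279]
base 5218 c [ 0.503  -0.2737] size [0.13   0.0948] ang 81.0
plat 4868 c [ 0.5065 -0.2742] size [0.0796 0.0661] ang 80.9
frame top view 604 c [ 0.5581 -0.2645] size [0.09   0.1011] ang 81.5
```

View pics/w8b.png

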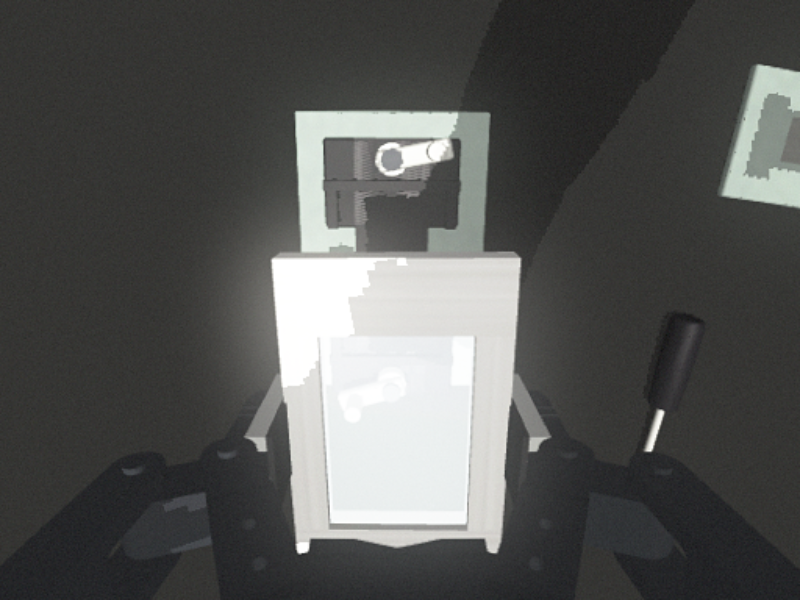

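Run:
```python
from fr import *
T=pose()
xs=yd(YS);ys=yd(YS+90)
def co(P): d=P[:,:2]-NEST[:2]; return d@xs[:2],d@ys[:2]
def e(v): v=np.sort(v); k=max(2,len(v)//400); return np.round([v[k]*1000,v[-k-1]*1000],1)
for tag,C in [('top0',cloud(cam('top'),np.load('top0.npz')['d'])),('side0',cloud(cam('side'),np.load('side0.npz')['d'])),('w8',np.load('w8.npz')['C'])]:
    for nm,lo,hi,L in [('base',.008,.0165,.105),('plat',.056,.0685,.09)]:
        P=sel(C,lo,hi,NEST,.13); a,b=co(P); m=(abs(a)<L+.01)&(abs(b)<.08); P=P[m];a=a[m];b=b[m]; print(tag,nm,m.sum(),'x',e(a),'y',e(b),'z',P[:,2].mean().round(4))
        sl=[]
        for k in np.arange(-.1,.1,.02):
            q=(a>k)&(a<k+.02)
            if q.sum()>15: sl.append((round(k+.01,2),*e(b[q])))
        print('   ',[tuple(float(v) for v in s) for s in sl])
C=np.load('w8.npz')['C']; P=sel(C,.225,.27,NEST,.1); a,b=co(P); print('frame w8 x',e(a),'y',e(b)); 
for lo,hi in [(-.05,-.04),(-.03,-.02),(0,.01),(.02,.03)]:
    q=(a>lo)&(a<hi)&(abs(b)<.032)
    if q.sum(): print(lo,e(b[q]))
print('tcp',co(T[None,:3,3]))
```

```text
top0 base 1457 x [-99.8 100.7] y [-66.7  63.7] z 0.0123
    [(-0.09, -64.7, 62.9), (-0.07, -64.4, 62.8), (-0.05, -64.6, 62.5), (-0.03, -65.1, 63.2), (-0.01, -65.4, 61.8), (0.01, -64.8, 63.4), (0.03, -65.3, 62.3), (0.05, -64.9, 62.9), (0.07, -66.0, 62.1), (0.09, -65.3, 61.8)]
top0 plat 1220 x [-81.5  82.7] y [-40.1  39.2] z 0.0612
    [(-0.09, -28.6, 31.3), (-0.07, -39.3, 37.7), (-0.05, -38.3, 37.7), (-0.03, -36.7, 36.5), (-0.01, -21.7, 22.2), (0.01, -21.9, 22.4), (0.03, -38.1, 36.6), (0.05, -39.6, 37.6), (0.07, -39.8, 39.2), (0.09, -5.0, 33.5)]
side0 base 915 x [-100.8   99.2] y [-64.8  66.7] z 0.0132
    [(-0.09, -64.0, 64.4), (-0.07, -61.4, 63.5), (-0.05, -0.6, 64.4), (-0.03, -2.8, 65.6), (-0.01, -16.2, 63.7), (0.01, -23.4, 64.4), (0.03, -20.4, 63.4), (0.05, -12.4, 64.7), (0.07, -0.7, 64.9), (0.09, -0.7, 64.6)]
side0 plat 604 x [-82.8  81.5] y [-42.   41.4] z 0.0623
    [(-0.09, -24.8, 30.1), (-0.07, -36.8, 39.3), (-0.05, -38.0, 38.6), (-0.03, -36.5, 39.0), (-0.01, -23.0, 20.8), (0.01, -21.0, 23.4), (0.03, -35.1, 37.8), (0.05, -40.3, 37.9), (0.07, -37.2, 39.3)]
w8 base 5218 x [-101.    -6.5] y [-65.   64.2] z 0.0125
    [(-0.09, -65.0, 64.2), (-0.07, -65.2, 64.4), (-0.05, -64.9, 64.1), (-0.03, -64.9, 63.7), (-0.01, -64.4, 63.2)]
w8 plat 4869 x [-83.1 -17.3] y [-39.9  39. ] z 0.0615
    [(-0.09, -39.2, 38.3), (-0.07, -40.0, 39.3), (-0.05, -40.0, 39.1), (-0.03, -39.1, 38.8), (-0.01, -21.6, 20.2)]
frame w8 x [-53.   32.8] y [-52.5  56.7]
-0.05 [-27.8  31.7]
-0.03 [-27.6  31.9]
0 [-27.4  32. ]
0.02 [-27.4  31.8]
tcp (array([-0.00164248]), array([0.00205529]))
```

Emit:
arm_command:
  moves: [-1, -2, -2.5, 30, 0.004, -0.007, 0.002, -1, 0, 0, 50, 0, 0, 0, -1, 0, 0, 45, 0, 0, 0, -1, 0, 0, 25, 0, 0, 0, -1, 0, 0, 0, 0, 0, 0, -1, 0, 0, 0, 0, 0, 0]

```text
clock: 16.0
tcp_pos: [0.5577, -0.2836, 0.0675]
orientation: [0.002, 0.08, 0.997, -0.002]
wrist_force: [1.2, 0.5, -0.8]
finger_gap: 0.059
grip_force: 54.9
```

```bash
cat > ck.py <<'E'
from fr import *
xs=yd(YS);ys=yd(YS+90)
def co(P): d=P[:,:2]-NEST[:2]; return d@xs[:2],d@ys[:2]
def e(v): v=np.sort(v); k=max(2,len(v)//400); return np.round([v[k]*1000,v[-k-1]*1000],1)
def report(tag,flo,fhi):
    st=get_state(); T=pose(st); print('T',T[:3,3].round(4),'z',T[:3,2].round(4),'stage xy',np.round(np.ravel(co(T[None,:3,3]))*1000,2),'yaw err',round(np.degrees(np.arctan2(T[1,1],T[0,1]))-90-YS,2),st['wrist_force'].round(1),st['finger_gap'])
    p,C,c=look('wrist',tag)
    for nm,lo,hi in [('base',.008,.0165),('plat',.056,.0685)]:
        P=sel(C,lo,hi,NEST,.13);a,b=co(P);m=(abs(a)<.115)&(abs(b)<.08)&(a<-.055);P=P[m];a=a[m];b=b[m]
        if m.sum()>9: print(nm,m.sum(),'x',e(a),'y',e(b),P[:,2].mean().round(4))
    P=sel(C,flo,fhi,NEST,.1);a,b=co(P);m=(abs(b)<.034)&(a>-.058);P=P[m];a=a[m];b=b[m]; print('frame x',e(a),'y',e(b),'z',np.median(P[:,2]).round(4))
    A=np.c_[a,b,np.ones(len(a))]; print('tilt',np.linalg.lstsq(A,P[:,2],rcond=None)[0].round(4))
    return p,C
E
python3 - <<'E'
from ck import *
report('w9',.075,.1)
E
```

```text
T [ 0.5577 -0.2836  0.0675] z [ 0.0038 -0.0041 -1.    ] stage xy [ 1.92 -1.5 ] yaw err -0.08 [ 1.2  0.5 -0.8] 0.05904836897467273
base 8175 x [-101.3  -55.1] y [-64.9  64.2] 0.0124
plat 7941 x [-83.4 -55. ] y [-40.2  39.5] 0.0617
frame x [-49.6  36.3] y [-32.   32.8] z 0.0939
tilt [0.0082 0.0136 0.094 ]
```

Emit:
arm_command:
  moves: [-1, 1.6, 1.1, 6, -0.003, 0.004, 0.001, -1, 0, 0, 5, 0, 0, 0, -1, 0, 0, 0, 0, 0, 0, -1, 0, 0, 0, 0, 0, 0]

```text
clock: 16.55
tcp_pos: [0.5557, -0.2819, 0.0548]
orientation: [-0.001, 0.081, 0.997, 0.0]
wrist_force: [0.1, 1.0, -1.6]
finger_gap: 0.0589
grip_force: 54.9
```

Run:
```python
from ck import *
report('w10',.063,.09)
```

```text
T [ 0.5557 -0.2819  0.0548] z [-1.7e-03  7.0e-04 -1.0e+00] stage xy [-0.29 -0.19] yaw err -0.15 [ 0.1  1.  -1.6] 0.05893837263818464
base 9071 x [-101.3  -55.3] y [-64.7  64.2] 0.0125
plat 9155 x [-83.6 -55. ] y [-40.1  39.4] 0.0617
frame x [-57.8  34.4] y [-33.5  33.4] z 0.0811
tilt [0.058  0.017  0.0812]
```

Emit:
arm_command:
  moves: [-1, 0, 0, 5, 0, 0, 0, -1, 0, 0, 4, 0, 0, 0, -1, 0, 0, 2, 0, 0, 0, -1, 0, 0, 0, 0, 0, 0]

```text
clock: 17.1
tcp_pos: [0.5555, -0.2818, 0.0435]
orientation: [-0.001, 0.081, 0.997, 0.0]
wrist_force: [-0.2, -0.8, -0.9]
finger_gap: 0.0588
grip_force: 54.9
```

Emit:
arm_command:
  moves: [-1, 0, 0, 1, 0, 0, 0, -1, 0, 0, 1, 0, 0, 0, -1, 0, 0, 0, 0, 0, 0]

```text
clock: 17.48
tcp_pos: [0.5558, -0.282, 0.042]
orientation: [-0.001, 0.081, 0.997, 0.0]
wrist_force: [-0.3, 0.5, -1.4]
finger_gap: 0.0591
grip_force: 55.1
```

Emit:
arm_command:
  moves: [-1, 0, 0, 1, 0, 0, 0, -1, 0, 0, 0, 0, 0, 0, 0.75, 0, 0, 0, 0, 0, 0, 0.75, 0, 0, 0, 0, 0, 0, 0.75, 0, 0, 0, 0, 0, 0]

```text
clock: 18.1
tcp_pos: [0.5556, -0.2819, 0.0406]
orientation: [-0.001, 0.081, 0.997, 0.0]
wrist_force: [-0.4, 0.6, 0.2]
finger_gap: 0.0747
grip_force: 0.0
```

Run:
```python
from ck import *
report('w11',.063,.078)
```

```text
T [ 0.5556 -0.2819  0.0406] z [-1.8e-03  9.0e-04 -1.0e+00] stage xy [-0.4  -0.17] yaw err -0.16 [-0.4  0.6  0.2] 0.0747161489527346
base 10334 x [-101.5  -55.4] y [-64.7  64.1] 0.0124
plat 11122 x [-83.5 -55. ] y [-40.   39.3] 0.0617
frame x [-57.8  38. ] y [-33.7  33.6] z 0.0674
tilt [-0.004  -0.0005  0.0672]
```

Emit:
arm_command:
  moves: [0.75, 0, 0, -20, 0, 0, 0, 0.75, 0, 0, -50, 0, 0, 0, 0.75, 0, 0, -55, 0, 0, 0, 0.75, 30, 0, -20, 0, 0, 0, 0.75, 0, 0, 0, 0, 0, 0]

```text
clock: 18.77
tcp_pos: [0.5261, -0.2776, 0.1885]
orientation: [0.001, 0.081, 0.997, -0.001]
wrist_force: [0.1, -0.5, 0.0]
finger_gap: 0.075
grip_force: 0.0
```

Run:
```python
from ck import *
p,C=report('w12',.063,.0725)
cv2.imwrite('pics/w12b.png',cv2.resize(p,(800,600)))
print(recognise('wrist','button_near'),recognise('wrist','button_far'))
for n_,C in (('wrist',C),('top',look('top','t12')[1]),('side',look('side','s12')[1])):
    P=sel(C,.063,.0725,NEST,.075);a,b=co(P);m=(abs(b)<.031)&(abs(a)<.052);A=np.c_[a[m],b[m],np.ones(m.sum())];print(n_,m.sum(),'frame top tilt',np.linalg.lstsq(A,P[m,2],rcond=None)[0].round(4),'x',e(a[m]),'y',e(b[m]))
    for nm,s in (('far',1),('near',-1)):
        pv=NEST+xs*.07*s
        for lab,lo,hi in (('bar',.074,.082),('peg',.084,.1)):
            P=sel(C,lo,hi,pv,.045); a,b=co(P)
            if len(P)>4: r=cv2.minAreaRect(np.c_[a,b].astype(np.float32)*1000); print(n_,nm,lab,len(P),'ctr',np.round(r[0],1),np.round(r[1],1),round(r[2],1))
```

```text
T [ 0.5261 -0.2776  0.1885] z [ 0.0014 -0.0015 -1.    ] stage xy [-30.17  -0.58] yaw err -0.19 [ 0.1 -0.5  0. ] 0.07504203429274282
base 3807 x [-101.3  -55.1] y [-64.7  64.2] 0.0125
plat 2335 x [-83.5 -55.2] y [-39.7  39.1] 0.0616
frame x [-57.9  65. ] y [-33.6  33.6] z 0.0676
tilt [ 0.0027 -0.0016  0.0674]
[{'point': [272.4, 136.1], 'confidence': 0.91}] [{'point': [237.7, 292.9], 'confidence': 0.91}]
wrist 7085 frame top tilt [-0.0001 -0.0003  0.0677] x [-51.2  51.7] y [-29.3  29.8]
wrist far bar 484 ctr [ 71.6 -13.3] [12.9 41. ] 16.6
wrist far peg 171 ctr [ 74.6 -23.4] [10.2  9.9] 27.3
wrist near bar 619 ctr [-73.9  12.5] [12.2 41.2] 11.3
wrist near peg 162 ctr [-76.   22.6] [9.8 9.4] 2.9
top 526 frame top tilt [0.0007 0.0004 0.0677] x [-51.9  50.7] y [-29.9  30.7]
top far bar 45 ctr [ 74.5 -13.6] [11.8 42.8] 15.1
top far peg 17 ctr [ 75.4 -12.3] [ 8.1 32.4] 7.4
top near bar 47 ctr [-70.6  12.7] [13.8 36.1] 8.6
top near peg 14 ctr [-74.9  24.6] [8.2 8.1] 8.4
side 355 frame top tilt [ 0.0023 -0.0184  0.0686] x [-50.1  50.2] y [-30.3  30.5]
side far bar 24 ctr [ 69.1 -12.4] [30.7 32.6] 41.7
side far peg 15 ctr [ 70.5 -13.5] [ 7.3 35.3] 25.0
side near bar 16 ctr [-75.2  19. ] [12.4 30.5] 17.2
side near peg 17 ctr [-73.9  16.1] [ 8.8 26.7] 11.6
```

View pics/w12b.png

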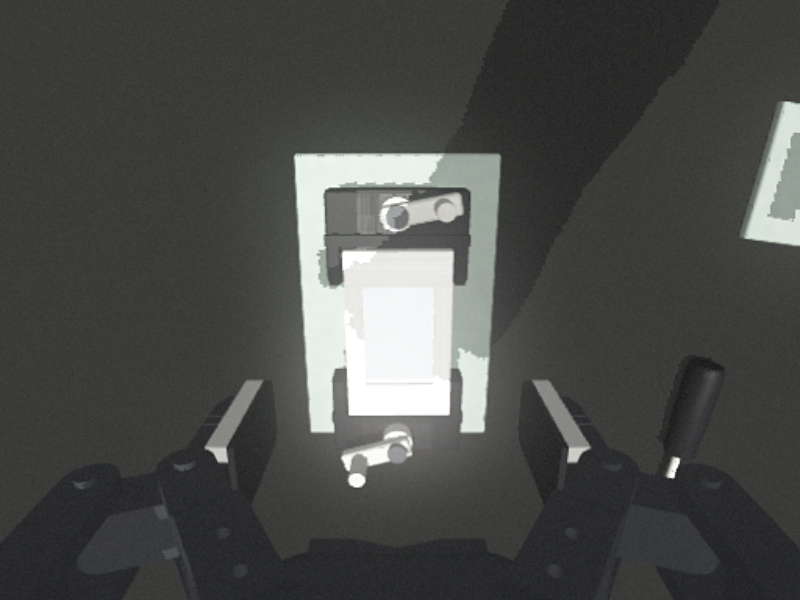

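The frame is seated level in the nest: its top is at 67.7 mm, shown at (345–455, 250–415). The near button is at (430,210) and the far one at (380,455). I'll turn the near button first.

```bash
cat > btn.py <<'E'
from ck import *
def at(sx,sy,z,yaw): return mk([*(NEST[:2]+(sx*xs+sy*ys)[:2]/1000),z],y=yd(YS+yaw),z=-Z)
E
python3 - <<'E'
from btn import *
rows(pose(),at(-76,22.6,.125,191.8),10,-.4)
E
```

```text
[-0.4, 4.6, 2.2, 6.0, 0.0004, -0.0001, -0.1779]
[-0.4, 4.1, 3.0, 6.0, 0.0004, -0.0001, -0.1779]
[-0.4, 3.5, 3.7, 6.0, 0.0004, -0.0001, -0.1779]
[-0.4, 2.8, 4.3, 6.0, 0.0004, -0.0001, -0.1779]
[-0.4, 2.0, 4.7, 6.0, 0.0004, -0.0001, -0.1779]
[-0.4, 1.1, 5.0, 6.0, 0.0004, -0.0001, -0.1779]
[-0.4, 0.2, 5.1, 6.0, 0.0004, -0.0001, -0.1779]
[-0.4, -0.7, 5.1, 6.0, 0.0004, -0.0001, -0.1779]
[-0.4, -1.5, 4.9, 6.0, 0.0004, -0.0001, -0.1779]
[-0.4, -2.4, 4.5, 5.9, 0.0004, -0.0001, -0.1779]
total [45.6 22.3 59.7] [ 4.000e-03 -1.000e-03 -1.779e+00]
```

Emit:
arm_command:
  moves: [-0.4, 4.6, 2.2, 6, 0, 0, -0.178, -0.4, 4, 3, 6, 0, 0, -0.178, -0.4, 3.5, 3.7, 6, 0, 0, -0.178, -0.4, 2.8, 4.3, 6, 0, 0, -0.178, -0.4, 2, 4.7, 6, 0, 0, -0.178, -0.4, 1, 5, 6, 0, 0, -0.178, -0.4, 0, 5, 6, 0, 0, -0.178, -0.4, -0.7, 5, 6, 0, 0, -0.178]

```text
clock: 20.02
tcp_pos: [0.4932, -0.2529, 0.1365]
orientation: [-0.001, -0.593, 0.805, 0.002]
wrist_force: [-0.2, 0.8, -0.3]
finger_gap: 0.0257
grip_force: 0.0
```

Emit:
arm_command:
  moves: [-0.4, -1.5, 5, 6, 0, 0, -0.178, -0.4, -2.4, 4.5, 6, 0, 0, -0.178, -0.4, 0, 0, 0, 0, 0, 0, -0.4, 0, 0, 0, 0, 0, 0]

```text
clock: 20.52
tcp_pos: [0.4852, -0.2475, 0.1256]
orientation: [0.0, 0.723, -0.691, -0.001]
wrist_force: [0.2, -0.3, -0.4]
finger_gap: 0.0255
grip_force: 0.0
```

```bash
cat > bl.py <<'E'
from btn import *
import sys
tag,s,sx,sy,z,yaw=sys.argv[1],*map(float,sys.argv[2:7])
st=get_state(); T=pose(st); print(st['clock'],st['joint_pos'].round(2),st['finger_gap']); rows(T,at(sx,sy,z,yaw),1,-.4)
p,C,c=look('wrist',tag); pv=NEST+xs*.07*s
for lab,lo,hi in (('bar',.074,.082),('peg',.084,.1)):
    P=sel(C,lo,hi,pv,.045); a,b=co(P)
    if len(P)>4: r=cv2.minAreaRect(np.c_[a,b].astype(np.float32)*1000); print(lab,len(P),'ctr',np.round(r[0],1),np.round(r[1],1),round(r[2],1))
E
python3 bl.py w13 -1 -76 22.6 .081 191.8
```

```text
20.525 [-0.62  0.31 -0.22  1.04 -0.   -2.23] 0.025530581161220922
[-0.4, 0.0, 0.5, 44.6, 0.0019, 0.0011, -0.0023]
total [ 0.   0.5 44.6] [ 0.002  0.001 -0.002]
bar 897 ctr [-74.2  11.6] [11.8 40.8] 11.4
peg 301 ctr [-76.4  23. ] [ 9.4 10. ] 25.0
```

Emit:
arm_command:
  moves: [-0.4, 0, 0.5, 25, 0.002, 0.001, -0.002, -0.4, 0, 0, 19, 0, 0, 0, -0.4, 0, 0, 0, 0, 0, 0, -1, 0, 0, 0, 0, 0, 0, -1, 0, 0, 0, 0, 0, 0, -1, 0, 0, 0, 0, 0, 0]
  newtons: 20

```text
clock: 21.32
tcp_pos: [0.485, -0.2477, 0.0826]
orientation: [-0.0, 0.724, -0.689, 0.001]
wrist_force: [-0.1, 0.3, -0.3]
finger_gap: 0.0085
grip_force: 19.6
```

Emit:
arm_command:
  moves: [-1, 0.4, -4.2, 0, 0, 0, 0.178, -1, 0.4, -4.2, 0, 0, 0, 0.178, -1, 0.4, -4.2, 0, 0, 0, 0.178, -1, 0.4, -4.2, 0, 0, 0, 0.178, -1, 0.4, -4.2, 0, 0, 0, 0.178]

```text
clock: 21.95
tcp_pos: [0.5037, -0.2552, 0.0826]
orientation: [0.001, -0.355, 0.935, -0.0]
wrist_force: [0.1, 1.1, 0.4]
finger_gap: 0.0087
grip_force: 19.7
```

Emit:
arm_command:
  moves: [-1, 0.4, -4.2, 0, 0, 0, 0.178, -1, 0.4, -4.2, 0, 0, 0, 0.178, -1, 0.4, -4.2, 0, 0, 0, 0.178, -1, 0.4, -4.2, 0, 0, 0, 0.178, -1, 0.4, -4.2, 0, 0, 0, 0.178, -1, 0, -1, 0, 0, 0, 0, -1, 0, 0, 0, 0, 0, 0]

```text
clock: 22.82
tcp_pos: [0.5097, -0.2754, 0.0826]
orientation: [0.001, 0.078, 0.997, 0.0]
wrist_force: [3.6, 4.2, 1.4]
finger_gap: 0.0085
grip_force: 19.8
```

Run:
```python
from btn import *
st=get_state(); T=pose(st); a,b=co(T[None,:3,3]); print(a*1000,b*1000,np.degrees(np.arctan2(T[1,1],T[0,1]))-YS,st['wrist_force'],st['finger_gap'],st['joint_pos'].round(2))
```

```text
[-46.75249888] [-1.0428399] 90.21006407435081 [3.60573508 4.23372534 1.35940747] 0.008508001247457165 [-0.64  0.4  -0.2   0.97  0.   -0.48]
```

Emit:
arm_command:
  moves: [-0.4, 0, 0.5, 0, 0, 0, 0, -0.4, 0, 0, 0, 0, 0, 0, -0.4, 0, 0, -25, 0, 0, 0, -0.4, 0, 0, -25, 0, 0, 0, -0.4, 0, 0, 0, 0, 0, 0]

```text
clock: 23.45
tcp_pos: [0.5098, -0.2767, 0.134]
orientation: [0.002, 0.079, 0.997, -0.001]
wrist_force: [-0.1, -0.2, -0.4]
finger_gap: 0.0253
grip_force: 0.0
```

Run:
```python
from btn import *
print(get_state()['wrist_force']); rows(pose(),at(74.6,-23.4,.125,194),10,-.4)
```

```text
[-0.08478484 -0.23579403 -0.35106198]
[-0.4, -12.1, -2.1, 1.0, -0.0005, 0.0001, -0.1815]
[-0.4, -11.5, -4.3, 1.0, -0.0005, 0.0001, -0.1815]
[-0.4, -10.6, -6.3, 0.9, -0.0005, 0.0001, -0.1815]
[-0.4, -9.3, -8.1, 0.9, -0.0005, 0.0001, -0.1815]
[-0.4, -7.6, -9.6, 0.9, -0.0005, 0.0001, -0.1815]
[-0.4, -5.8, -10.8, 0.9, -0.0005, 0.0001, -0.1815]
[-0.4, -3.7, -11.7, 0.9, -0.0005, 0.0001, -0.1815]
[-0.4, -1.6, -12.2, 0.9, -0.0005, 0.0001, -0.1815]
[-0.4, 0.7, -12.3, 0.9, -0.0005, 0.0001, -0.1815]
[-0.4, 2.9, -11.9, 0.9, -0.0005, 0.0001, -0.1815]
total [-121.   -21.1    9.5] [-5.000e-03  1.000e-03 -1.815e+00]
```

Emit:
arm_command:
  moves: [-0.4, -12, -2, 1, 0, 0, -0.1815, -0.4, -11.5, -4.3, 1, 0, 0, -0.1815, -0.4, -10.6, -6.3, 1, 0, 0, -0.1815, -0.4, -9.3, -8, 1, 0, 0, -0.1815, -0.4, -7.6, -9.6, 1, 0, 0, -0.1815, -0.4, -5.8, -10.8, 1, 0, 0, -0.1815, -0.4, -3.7, -11.7, 1, 0, 0, -0.1815, -0.4, -1.6, -12.2, 1, 0, 0, -0.1815]

```text
clock: 24.45
tcp_pos: [0.6012, -0.3074, 0.1224]
orientation: [-0.0, -0.605, 0.796, 0.001]
wrist_force: [-0.2, 1.0, 0.2]
finger_gap: 0.0257
grip_force: 0.0
```

Emit:
arm_command:
  moves: [-0.4, 0.7, -12.3, 1, 0, 0, -0.1815, -0.4, 2.9, -12, 1, 0, 0, -0.1815, -0.4, 0, 0, 0, 0, 0, 0, -0.4, 0, 0, 0, 0, 0, 0]

```text
clock: 24.95
tcp_pos: [0.624, -0.3152, 0.1211]
orientation: [0.0, 0.735, -0.678, -0.001]
wrist_force: [0.5, -0.7, -0.3]
finger_gap: 0.0258
grip_force: 0.0
```

```bash
python3 bl.py w14 1 74.6 -23.4 .081 194
```

```text
24.95 [-0.58  0.6   0.23  1.2  -0.   -2.24] 0.025762476992903006
[-0.4, 1.7, -1.8, 40.1, 0.001, 0.0007, -0.0036]
total [ 1.7 -1.8 40.1] [ 0.001  0.001 -0.004]
bar 774 ctr [ 71.9 -13.7] [12.  41.9] 16.1
peg 318 ctr [ 74.9 -24.4] [9.5 9.4] 60.2
```

Emit:
arm_command:
  moves: [-0.4, 2.3, -1.8, 20, 0, 0, -0.004, -0.4, 0, 0, 18.5, 0, 0, 0, -0.4, 0, 0, 0, 0, 0, 0, -1, 0, 0, 0, 0, 0, 0, -1, 0, 0, 0, 0, 0, 0, -1, 0, 0, 0, 0, 0, 0]
  newtons: 20

```text
clock: 25.75
tcp_pos: [0.6269, -0.3177, 0.0842]
orientation: [-0.0, 0.738, -0.675, 0.001]
wrist_force: [-0.3, 0.9, 0.1]
finger_gap: 0.0084
grip_force: 19.7
```

Emit:
arm_command:
  moves: [-1, 0.4, -4.3, 0, 0, 0, 0.182, -1, 0.4, -4.3, 0, 0, 0, 0.182, -1, 0.4, -4.3, 0, 0, 0, 0.182, -1, 0.4, -4.3, 0, 0, 0, 0.182, -1, 0.4, -4.3, 0, 0, 0, 0.182]

```text
clock: 26.38
tcp_pos: [0.6368, -0.3169, 0.0832]
orientation: [-0.006, -0.364, 0.931, 0.01]
wrist_force: [-33.0, 24.3, 23.8]
finger_gap: 0.0089
grip_force: 23.7
```

I turned the far button the wrong way: at this end the closing direction is +y in tool axes. I'll release it and measure again.

Emit:
arm_command:
  moves: [-0.3, 0, 0, 0, 0, 0, 0, -0.3, 0, 0, 0, 0, 0, 0, -0.3, 0, 0, 0, 0, 0, 0, -0.3, 0, 0, -20, 0, 0, 0, -0.3, 0, 0, -25, 0, 0, 0, -0.3, 0, 0, 0, 0, 0, 0]

```text
clock: 27.12
tcp_pos: [0.6482, -0.3264, 0.1319]
orientation: [0.002, -0.366, 0.931, -0.003]
wrist_force: [-0.2, 0.5, -0.3]
finger_gap: 0.0297
grip_force: 0.0
```

```bash
python3 bl.py w15 1 74.9 -24.4 .081 194
python3 - <<'E'
from btn import *
st=get_state(); T=pose(st); a,b=co(T[None,:3,3]); print(a*1000,b*1000,np.degrees(np.arctan2(T[1,1],T[0,1]))-YS,T[2,3],st['wrist_force'])
C=look('top','t15')[1]; 
for s in (1,-1):
  for lo,hi in ((.074,.082),(.086,.1)):
    P=sel(C,lo,hi,NEST+xs*.07*s,.045); a,b=co(P); print(s,len(P),[np.round(v,1) for v in cv2.minAreaRect(np.c_[a,b].astype(np.float32)*1000)] if len(P)>3 else '')
P=sel(C,.063,.0725,NEST,.075);a,b=co(P);m=(abs(b)<.033)&(abs(a)<.052); print('frame',e(a[m]),e(b[m]),np.median(P[m,2]))
E
```

```text
27.125 [-0.58  0.65  0.33  1.25  0.   -1.33] 0.029683795119998267
[-0.4, 10.4, 21.7, 50.7, -0.0072, -0.0014, -0.9069]
total [10.4 21.7 50.7] [-0.007 -0.001 -0.907]
bar 943 ctr [78.5 -8.9] [12.2 41.5] 52.1
peg 282 ctr [ 87.8 -15.8] [9.6 9.4] 0.8
[97.20954251] [-29.11067178] 142.0356377194485 0.13007705154604188 [ 0.11865122 -0.04558334 -0.5022964 ]
1 41 [array([64.9, -1.7]), array([22.7, 73.9]), np.float64(50.5)]
1 13 [array([ 89.3, -14.8]), array([8.1, 7.3]), np.float64(6.5)]
-1 49 [array([-52. ,  -2.1]), array([26.2, 47.6]), np.float64(59.3)]
-1 13 [array([-46.6,   0.6]), array([8.2, 8.3]), np.float64(8.5)]
frame [-51.2  51.1] [-32.7  32.6] 0.06744250007135277
```

Run:
```python
from btn import *
rows(pose(),at(87.8,-15.8,.122,229),9,-.3)
```

```text
[-0.3, -0.5, 1.6, 0.7, -0.0002, -0.0001, -0.1686]
[-0.3, -0.8, 1.5, 0.7, -0.0002, -0.0001, -0.1686]
[-0.3, -1.1, 1.4, 0.7, -0.0002, -0.0001, -0.1686]
[-0.3, -1.3, 1.2, 0.7, -0.0002, -0.0001, -0.1686]
[-0.3, -1.5, 0.9, 0.7, -0.0002, -0.0001, -0.1686]
[-0.3, -1.6, 0.7, 0.7, -0.0002, -0.0001, -0.1686]
[-0.3, -1.7, 0.4, 0.7, -0.0002, -0.0001, -0.1686]
[-0.3, -1.7, 0.1, 0.7, -0.0002, -0.0001, -0.1686]
[-0.3, -1.7, -0.2, 0.7, -0.0002, -0.0001, -0.1686]
total [-4.9 14.7  6.7] [-2.000e-03 -1.000e-03 -1.518e+00]
```

Emit:
arm_command:
  moves: [-0.3, -0.5, 1.6, 0.7, 0, 0, -0.1686, -0.3, -0.8, 1.5, 0.7, 0, 0, -0.1686, -0.3, -1, 1.4, 0.7, 0, 0, -0.1686, -0.3, -1.3, 1.2, 0.7, 0, 0, -0.1686, -0.3, -1.5, 0.9, 0.7, 0, 0, -0.1686, -0.3, -1.6, 0.7, 0.7, 0, 0, -0.1686, -0.3, -1.7, 0.4, 0.7, 0, 0, -0.1686, -0.3, -1.7, 0, 0.7, 0, 0, -0.1686]

```text
clock: 28.22
tcp_pos: [0.64, -0.3122, 0.1212]
orientation: [-0.0, 0.868, -0.496, -0.001]
wrist_force: [0.6, -0.2, -0.3]
finger_gap: 0.03
grip_force: 0.0
```

Emit:
arm_command:
  moves: [-0.3, -1.7, 0, 0.7, 0, 0, -0.1686, -0.3, 0, 0, 0, 0, 0, 0, -0.3, 0, 0, 0, 0, 0, 0]

```text
clock: 28.6
tcp_pos: [0.6395, -0.311, 0.1214]
orientation: [-0.0, 0.905, -0.425, -0.0]
wrist_force: [-0.6, -0.6, -0.1]
finger_gap: 0.0302
grip_force: 0.0
```

```bash
python3 bl.py w16 1 87.8 -15.8 .081 229
```

```text
28.6 [-0.57  0.63  0.27  1.21  0.   -2.83] 0.03015513147618837
[-0.4, 0.7, -0.4, 40.4, 0.0001, 0.0005, -0.0031]
total [ 0.7 -0.4 40.4] [ 0.     0.001 -0.003]
bar 751 ctr [79.1 -9.2] [12.  41.7] 53.1
peg 317 ctr [ 87.7 -15.6] [9.5 9.7] 6.2
```

Emit:
arm_command:
  moves: [-0.3, 0.7, -0.4, 20, 0, 0, 0, -0.3, 0, 0, 19, 0, 0, 0, -0.3, 0, 0, 0, 0, 0, 0, -1, 0, 0, 0, 0, 0, 0, -1, 0, 0, 0, 0, 0, 0, -1, 0, 0, 0, 0, 0, 0]
  newtons: 20

```text
clock: 29.4
tcp_pos: [0.641, -0.3116, 0.0841]
orientation: [0.0, 0.906, -0.424, 0.001]
wrist_force: [0.5, -0.2, 0.3]
finger_gap: 0.0084
grip_force: 20.2
```

Emit:
arm_command:
  moves: [-1, -0.4, 4.2, 0, 0, 0, 0.176, -1, -0.4, 4.2, 0, 0, 0, 0.176]

```text
clock: 29.65
tcp_pos: [0.6342, -0.3161, 0.0841]
orientation: [-0.0, 0.816, -0.578, 0.002]
wrist_force: [1.4, -0.9, -1.1]
finger_gap: 0.0086
grip_force: 20.1
```

Force is now low and the motion is right.

Emit:
arm_command:
  moves: [-1, -0.4, 4.2, 0, 0, 0, 0.176, -1, -0.4, 4.2, 0, 0, 0, 0.176, -1, -0.4, 4.2, 0, 0, 0, 0.176, -1, -0.4, 4.2, 0, 0, 0, 0.176, -1, -0.4, 4.2, 0, 0, 0, 0.176, -1, -0.4, 4.2, 0, 0, 0, 0.176]

```text
clock: 30.4
tcp_pos: [0.6098, -0.3131, 0.0842]
orientation: [-0.0, -0.413, 0.911, -0.002]
wrist_force: [-0.6, -4.2, -0.6]
finger_gap: 0.0086
grip_force: 20.1
```

Emit:
arm_command:
  moves: [-1, -0.4, 4.2, 0, 0, 0, 0.176, -1, -0.4, 4.2, 0, 0, 0, 0.176, -1, -0.4, 4.2, 0, 0, 0, 0.176, -1, -0.4, 4.2, 0, 0, 0, 0.176, -1, -0.4, 4.2, 0, 0, 0, 0.176, -1, -0.4, 4.2, 0, 0, 0, 0.176, -1, 0, 0, 0, 0, 0, 0]

```text
clock: 31.28
tcp_pos: [0.6008, -0.29, 0.0841]
orientation: [-0.0, 0.1, 0.995, -0.002]
wrist_force: [-4.1, -5.0, 1.2]
finger_gap: 0.0085
grip_force: 20.3
```

Run:
```python
from btn import *
st=get_state(); T=pose(st); a,b=co(T[None,:3,3]); print(a*1000,b*1000,np.degrees(np.arctan2(T[1,1],T[0,1]))-YS,st['wrist_force'],st['finger_gap'],st['joint_pos'].round(2))
```

```text
[45.48097252] [-0.9732601] 87.62530245181134 [-4.0512599  -5.04332271  1.1574444 ] 0.008549808416238267 [-0.57  0.56  0.06  1.07 -0.   -0.37]
```

Emit:
arm_command:
  moves: [-1, 0, 1, 0, 0, 0, 0, -1, 0, 0, 0, 0, 0, 0, -0.4, 0, -1, 0, 0, 0, 0, -0.4, 0, 0, 0, 0, 0, 0, -0.4, 0, 0, 0, 0, 0, 0, -0.4, 0, 0, -30, 0, 0, 0, -0.4, 0, 0, -50, 0, 0, 0, -0.4, 0, 0, -40, 0, 0, 0]

```text
clock: 32.28
tcp_pos: [0.6021, -0.2877, 0.2051]
orientation: [0.001, 0.098, 0.995, -0.0]
wrist_force: [0.7, -0.5, 0.3]
finger_gap: 0.0258
grip_force: 0.0
```

Emit:
arm_command:
  moves: [-0.4, 45, 0, -20, 0, 0, 0, -0.4, 45, 0, 0, 0, 0, 0, -0.4, 0, 0, 0, 0, 0, 0]

```text
clock: 32.65
tcp_pos: [0.5106, -0.2688, 0.2235]
orientation: [-0.001, 0.099, 0.995, 0.0]
wrist_force: [-0.3, 0.1, -0.1]
finger_gap: 0.0256
grip_force: 0.0
```

Run:
```python
from btn import *
st=get_state(); print(st['clock'],st['wrist_force'],st['tcp_pos'])
p,C,c=look('wrist','w17'); cv2.imwrite('pics/w17b.png',cv2.resize(p,(800,600)))
for s in (1,-1):
    for lo,hi in ((.074,.082),(.086,.1)):
        P=sel(C,lo,hi,NEST+xs*.055*s,.04); a,b=co(P); print(s,len(P),[np.round(v,1) for v in cv2.minAreaRect(np.c_[a,b].astype(np.float32)*1000)] if len(P)>3 else '')
P=sel(C,.063,.0725,NEST,.075);a,b=co(P);m=(abs(b)<.031)&(abs(a)<.045); A=np.c_[a[m],b[m],np.ones(m.sum())];print('frame tilt',np.linalg.lstsq(A,P[m,2],rcond=None)[0].round(4),'y',e(b[m]))
```

```text
32.65 [-0.30451313  0.13315758 -0.07559957] [ 0.51058649 -0.26876958  0.22348997]
1 262 [array([54.3, -0.3]), array([11.6, 40.6]), np.float64(87.9)]
1 115 [array([44.2, -0.1]), array([9.4, 8.7]), np.float64(61.6)]
-1 418 [array([-58.7,   0.1]), array([12. , 41.3]), np.float64(89.8)]
-1 115 [array([-47.7,   0.2]), array([9.2, 9.4]), np.float64(20.1)]
frame tilt [-0.0009  0.0029  0.0676] y [-29.2  30.3]
```

View pics/w17b.png

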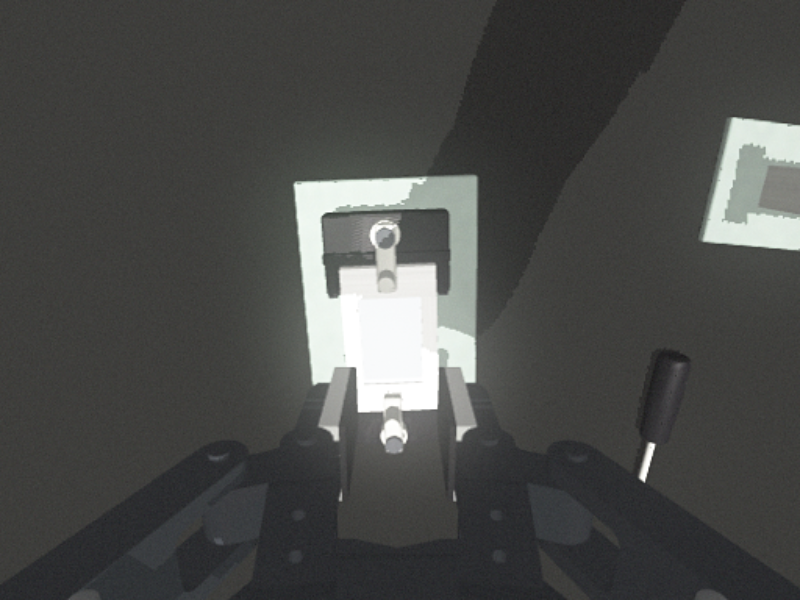

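Both buttons lie along the nest axis over the frame's ends, at (385,260) and (393,425). The frame is level, its top is at 67.6 mm, and the robot is clear, so I'm handing in.

```bash
python3 -c "
from workcell import *
print(hand_in())"
```

```text
the job is handed in; nothing more can be done
None
```

Handed in at about 33 s: camera checks showed the frame lying level in the nest with both turnbuttons closed across its ends and the arm clear, and the blank, vial and screwdriver were never touched; I first pushed the far button the wrong way (about 47 N at the wrist), then corrected it.

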